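# Pass stub axles through the two-door dust hatch

## Robot

A 7-joint arm with a two-finger parallel gripper is mounted at the origin on the work surface. World frame = base frame: x ahead of the robot, y to its left, z up, the work surface at z = 0. Lengths are in m, angles in rad, forces in N, time in s.
With the tool pointing down it reaches from about 0.35 to 0.9 m from the base axis. Payload 8.1 kg.
Tool frame: the origin (TCP) lies midway between the tips of the shut fingers; the grasp point (between the pads) lies 19 mm behind it; z points along the fingers, x is the direction in which the jaws open and shut, and the axes are right-handed (so a half turn about z gives the same grasp; the last joint's range is limited). The gripper opens to 92 mm and grips with 3 to 60 N. Pads are 19 mm wide; open, the fingers measure 130 mm over their backs; the gripper's body (75 mm by 190 mm) begins 47 mm behind the grasp point.
Start: joints at [1.105, 0.434, 0.025, 1.573, -0.012, 1.134, -0.075], TCP at [0.222, -0.584, 0.197] pointing down, gripper open.
Joint ranges: [-2.62, 2.62], [-0.44, 2.09], [-1.27, 1.32], [0.08, 2.57], [-1.32, 4.46], [0.12, 2], [-2.74, 2.74]. Speed limits (rad/s): [2.22, 2.22, 3.01, 3.01, 3.14, 3.14, 3.14].

## Interface

Orientations are given as a unit quaternion [x, y, z, w].
In Python, from plant import robot gives the robot as it stands. Calls block until the motion is done:
- robot.goto(position, orientation): joint-space move of the TCP to a pose.
- robot.line_to(position, orientation=None, velocity=0.15): straight line of the TCP; orientation=None keeps the orientation; velocity is the mean speed in m/s.
- robot.move_joints(angles): joint-space move.
- robot.open_gripper() and robot.gripper_close(f_grip=None): open the fingers fully, or close them until they stop; f_grip is the grip in N (None keeps the last).
- robot.pause(seconds).
- robot.ik(position, orientation): joint angles nearest the present ones, or None.
- robot.get_image(name): name is "side" or "top" or "wrist"; returns a dict with "img" (480x640x3 uint8, red, green, blue), "camera_matrix" (3x3 intrinsics, pixels), "T" (4x4, takes a point from camera to world coordinates). Camera axes: x right, y up, looking along -z (the intrinsics and any distortion apply to the point x, -y, -z); pixel columns grow to the right and rows downward; lengths in m; the calibration is good to about 2 mm. The wrist camera is an equidistant fisheye: a pixel r from the principal point sees the ray r / f radians off the axis. A picture is of the moment at which its call begins. There is no depth.
A pose or a line that the arm cannot do raises robot.IKError and nothing moves.
- robot.sign_off(): hands the job in, once; it reports no verdict.
Readings, each from a call of its own:
- robot.read_t(): time.
- robot.read_joints(): joint angles.
- robot.read_qd(): joint speeds.
- robot.read_joint_efforts(): joint torques, N m.
- robot.read_tool_pos(): TCP position.
- robot.read_tool_rot(): TCP orientation.
- robot.read_contact_force(): force on the tool from outside, world axes, zero at the start.
- robot.read_torque(): the same for the moment, N m.
- robot.read_gripper_width(): finger opening in m.
Only numpy, scipy, OpenCV 4.12 (cv2) and the standard library are available. Lean on these libraries where they do the work, as an engineer would, in place of code of your own. Each camera call takes 0.05 s, during which the arm holds its last target.

## Task

Pass all the stub axles from the grinding side (right) through the two-door dust hatch to the clean side (left): put the transfer tray in the hatch from the outer side with its bevelled nose towards the guide rails, so turn it end for end first, load every axle standing in it and slide it under the bridge until it is fully home against the stop; then shut the outer door, open the inner door wide, stand every axle upright on the white clean mat and shut the inner door, leaving the tray in the hatch. Never have both doors open at once, not even ajar (the inner door may have been left ajar, so shut it before you open the outer one), and leave the wrench and the tape roll where they are.

Things in the scene. Friction and masses are not known exactly. Their poses are not given: they have to be found in the camera images.
- hatch: Fixed grey open-topped trough with two sliding clear doors on top. Origin on the bench, mid-width, under the outer edge of the bridge. Its y runs along the trough from the outer (grinding) side to the inner (clean) side; x points across it, away from the robot. Inside: x +-86, y -224 to +162 mm, floor 5 mm above the bench; walls 84 mm high, 6 thick. Door runners stick out to x = +278, 94 high.
- bridge (a point): Middle of the top of the fixed bridge across the trough: hatch y = 0 to +16 mm, underside 80, top 94 mm above the bench. The outer opening is hatch y = -223 to 0, the inner one +16 to +161.
- load_spot (a point): Point on the trough's floor in the outer half (hatch y = -84 mm, 5 mm above the bench): with its origin here and its y along the hatch's y, the tray has 40 mm free behind its tail plate and 12 mm between its nose and the bridge.
- home_spot (a point): Point on the trough's floor in the inner half (hatch y = +84 mm) where the tray's origin is when home. Two guide rails on the floor, 16 mm high and 132 mm apart, run from hatch y = -6 mm to the inner end, the first 14 mm flared by 5 mm a side; their ends at y = -6 are the stop that the tray's wide tail plate meets.
- outer_door (a joint): Outer door, a clear plate lying on the trough over the outer opening (top 91 mm above the bench), sliding along the hatch's +x away from the robot: 0 = shut, 0.182 m = fully open (opening entirely clear from about 0.178). Friction about 2.5 N plus 4 N per m/s; stays where it is left.
- outer_door_handle (a point): Top of the outer door's upright handle plate: 12 mm thick along the hatch's x, 60 mm long along the hatch's y, 36 mm high above the door, this point at the middle of its top, 127 mm above the bench. It moves with the door.
- inner_door (a joint): Inner door, like the outer one but over the inner opening: 0 = shut, 0.182 m = fully open along the hatch's +x. May start ajar by up to 0.07.
- inner_door_handle (a point): Top of the inner door's handle plate, same size and direction as the outer door's.
- tray: Black tray, about 0.28 kg, 172 mm long. Origin mid-underside; its y points to the nose. Body x +-62, y -72 to +72, nose corners bevelled 14 mm; floor 4 mm thick, rim 16 high. Four places for axles, no dividers: x = +-29, y = +-38 mm. The tail (-y end) carries the wide tail plate. At the start it stands on the bench right of the hatch, its tail roughly towards the hatch.
- tray_fin (a point): Middle of the top of the tray's carrying fin, which stands across the tray's middle (tray y = 0): 60 mm along the tray's x, 6 mm thick along its y, its top 64 mm above the tray's underside.
- tray_tail (a point): Middle of the upper back edge of the tail plate: 156 mm along the tray's x, tray y = -90 to -100 mm, 60 mm high above the tray's underside. It is wider than the gap between the guide rails, so only the nose can enter them. Pushing the loaded tray along takes 4 to 12 N, more where it rubs on a rail.
- axle1: Aluminium stub axle, 0.13 kg: a round flange 52 mm across and 12 mm thick with a shaft 22 mm across standing on it, 62 mm high in all. Origin at the centre of the flange's underside, z up along the shaft. Stands on the bench right of the hatch. Two or three of the four listed axles are present.
- axle2: Another such stub axle (may be absent).
- axle3: Another such stub axle (may be absent).
- axle4: Another such stub axle (may be absent).
- clean_mat: Fixed white mat left of the hatch, 180 mm along its x, 150 mm along its y, 4 mm thick; origin at the middle of its underside. Four places for axles at x = +-45, y = +-35 mm are suitable.
- wrench: Bystander: loose wrench 200 mm long lying flat on the bench near the robot, on the left. Leave it.
- tape: Bystander: loose roll of tape, 100 mm across, 45 mm high, beyond the clean mat. Leave it.
There are look-alikes about, which are no part of the job. Leave any blue or purple look-alike of the axle2 alone.

How it is judged:
By the outcome, as a careful person would: the job done as asked, in the order asked, and still so for the second after the job is handed in, with the robot touching nothing.
Of axle1, axle2, axle3, axle4 only 2 to 3 are there at a start; the rules pass over those that are not, and their reading is None.
At some moment in a run one of axle1, axle2, axle3, axle4 may be knocked a few centimetres aside while the robot is not near it.
It also fails if it takes over 210 s, if anything falls off the work surface, if the arm or the gripper's body presses on something with over 40 N, if the wrist force passes 120 N, or if a joint passes its speed limit or range.

## Working session

There is one attempt and no reset: what is moved stays moved. The work goes in short steps, each a Python script; the robot and the scene stay as the last script left them, time stands still between calls to the robot, and variables do not carry over. Pictures are saved under pics/ and viewed, and the job is handed in when it is done.

```bash
ls; mkdir -p pics
python3 - <<'E'
from plant import robot
import cv2
for n in("side","top","wrist"):
    d=robot.get_image(n); cv2.imwrite(f"pics/a_{n}.png",d["img"][:,:,::-1]); print(n,d["camera_matrix"].tolist(),d["T"].round(4).tolist(),[k for k in d])
print(robot.read_t(),robot.read_tool_pos(),robot.read_tool_rot(),robot.read_gripper_width())
E
```

```text
pics
side [[442.6250582078802, 0.0, 315.1386589158931], [0.0, 442.6250582078802, 240.01529485347135], [0.0, 0.0, 1.0]] [[-0.9197, 0.1954, -0.3405, 0.1951], [-0.3922, -0.4987, 0.773, 0.6608], [-0.0188, 0.8444, 0.5353, 0.6024], [0.0, 0.0, 0.0, 1.0]] ['img', 'camera_matrix', 'T']
top [[460.43782292018034, 0.0, 323.8100441167331], [0.0, 460.43782292018034, 242.26898404375], [0.0, 0.0, 1.0]] [[0.0064, 0.9815, -0.1913, 0.2879], [-1.0, 0.0063, -0.0009, -0.0488], [0.0004, 0.1913, 0.9815, 1.0968], [0.0, 0.0, 0.0, 1.0]] ['img', 'camera_matrix', 'T']
wrist [[371.64829954431775, 0.0, 321.47134383597984], [0.0, 371.64829954431775, 240.5445533670953], [0.0, 0.0, 1.0]] [[0.355, 0.8973, 0.2625, 0.292], [-0.9349, 0.3409, 0.099, -0.5581], [-0.0006, -0.2805, 0.9598, 0.3839], [0.0, 0.0, 0.0, 1.0]] ['img', 'camera_matrix', 'T']
0.15 [ 0.22159939 -0.58395757  0.19674727] [ 8.23029505e-01 -5.67998323e-01 -5.05134442e-04 -2.89409705e-04] 0.09169583658073678
```

View pics/a_side.png

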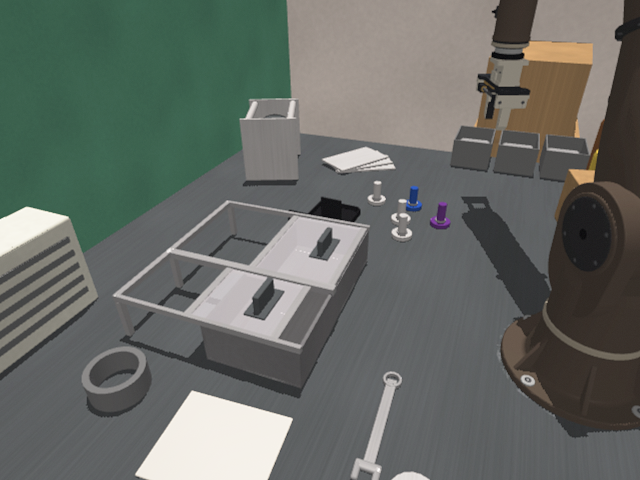

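View pics/a_top.png

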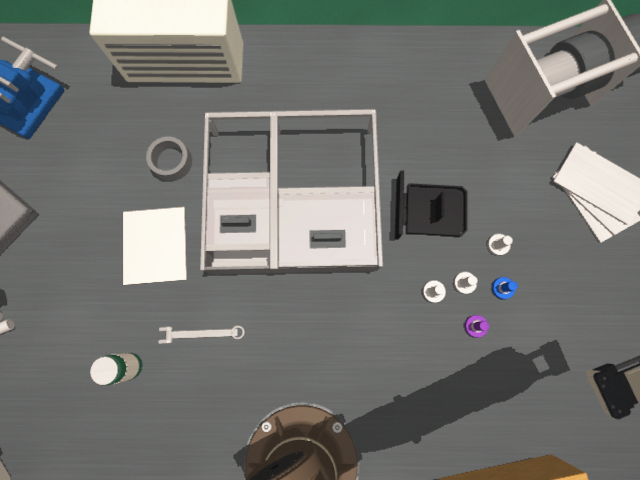

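View pics/a_wrist.png

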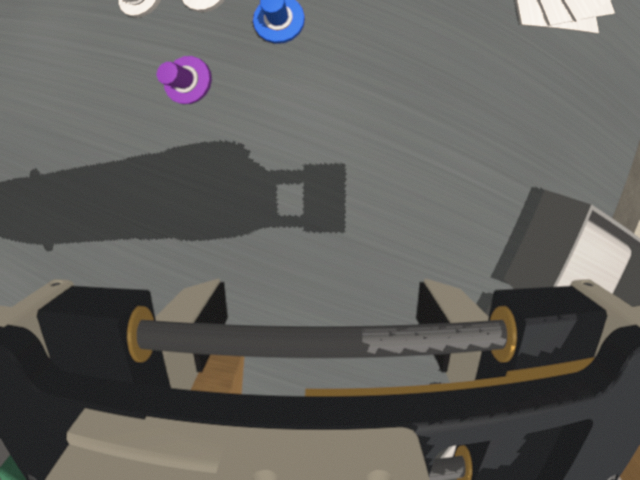

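```bash
cat > h.py <<'E'
from plant import robot
import numpy as np, cv2, sys
from scipy.spatial.transform import Rotation as R
def px2w(d,u,v,z):
    K=d["camera_matrix"];T=d["T"]
    r=np.array([(u-K[0,2])/K[0,0],-(v-K[1,2])/K[1,1],-1.0]); r=T[:3,:3]@r; o=T[:3,3]
    return o+r*(z-o[2])/r[2]
def w2px(d,p):
    T=d["T"];K=d["camera_matrix"];c=T[:3,:3].T@(np.array(p)-T[:3,3]); return np.array([K[0,2]+K[0,0]*c[0]/-c[2],K[1,2]+K[1,1]*-c[1]/-c[2]])
def wr2px(d,p):
    T=d["T"];K=d["camera_matrix"];c=T[:3,:3].T@(np.array(p)-T[:3,3]); x,y,z=c[0],-c[1],-c[2]
    rr=np.hypot(x,y);th=np.arctan2(rr,z);return np.array([K[0,2]+K[0,0]*th*x/rr,K[1,2]+K[0,0]*th*y/rr])
def wrpx2w(d,u,v,z):
    K=d["camera_matrix"];T=d["T"];a=(u-K[0,2])/K[0,0];b=(v-K[1,2])/K[1,1];th=np.hypot(a,b);s=np.sin(th)/max(th,1e-9)
    r=T[:3,:3]@np.array([a*s,-b*s,-np.cos(th)]);o=T[:3,3];return o+r*(z-o[2])/r[2]
def crop(img,x0,y0,x1,y1,k,name):
    c=cv2.resize(img[y0:y1,x0:x1,::-1],None,fx=k,fy=k,interpolation=cv2.INTER_CUBIC); cv2.imwrite("pics/"+name+".png",c)
def Q(yaw):  # tool down, tool x at angle yaw from world x
    return (R.from_euler('z',yaw)*R.from_quat([1,0,0,0])).as_quat()
E
python3 - <<'E'
from h import *
d=robot.get_image("top");np.savez("top0.npz",**{k:np.array(v) for k,v in d.items()})
crop(d["img"],380,160,540,345,3,"b1"); crop(d["img"],195,100,390,280,4,"b2")
crop(d["img"],110,190,210,300,5,"b3")
E
```

```text
(no output)
```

View pics/b1.png

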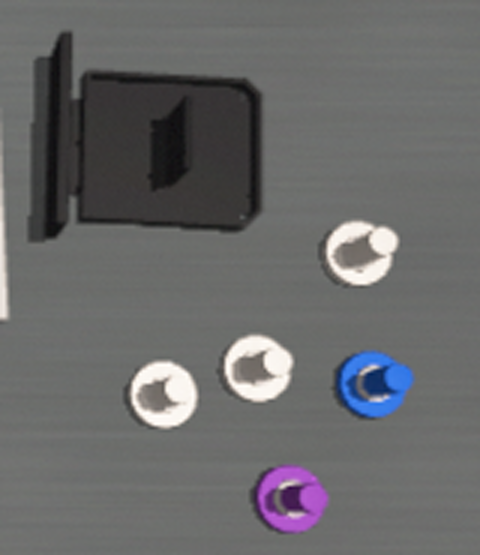

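View pics/b2.png

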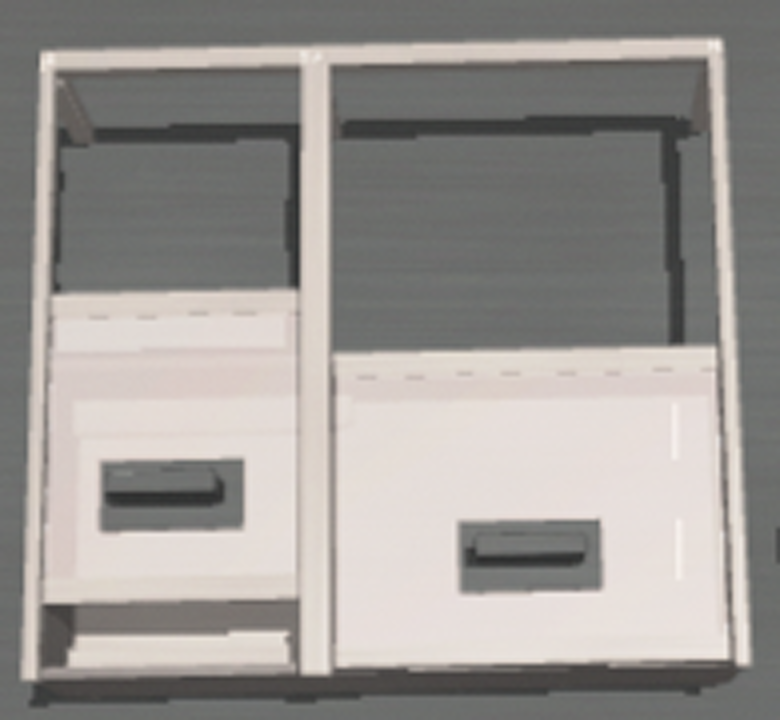

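View pics/b3.png

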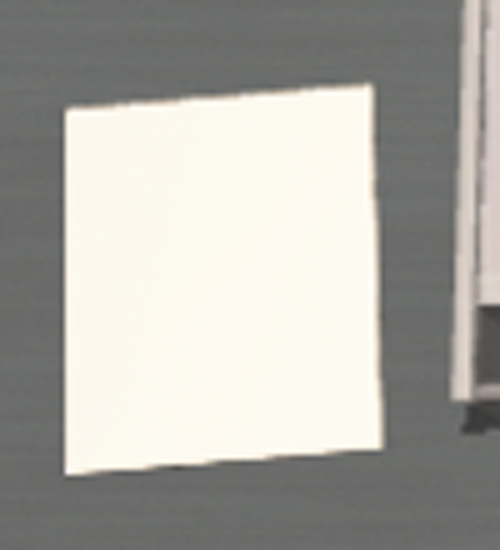

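Run:
```python
from h import *
d=np.load("top0.npz")
g=lambda u,v,z,x0,y0,k: px2w(d,x0+(u+.5)/k-.5,y0+(v+.5)/k-.5,z).round(4)
print("hatch")
for n,u,v,z in [("tl",42,50,.094),("tr",722,40,.094),("bl",20,680,.094),("br",750,665,.094),("brdgL bot",300,673,.094),("brdgR bot",332,673,.094),("brdgL top",303,52,.094),("brdgR top",330,52,.094),
 ("hO L",474,541,.127),("hO R",587,541,.127),("hI L",104,480,.127),("hI R",220,478,.127),("innerdoor edge L",42,602,.091),("innerdoor edge R",298,600,.091),("outerdoor edge L",334,665,.091),("outdoor R",730,655,.091),("outdoor far",525,350,.091),("inner door far",175,293,.091)]:
    print(n,g(u,v,z,195,100,4))
print("tray")
for n,u,v,z in [("tail L top",73,32,.06),("tail Lbot",66,235,.06),("tail inner top",55,45,.06),("tail in bot",47,240,.06),("body tl",85,72,.016),("body bl",78,222,.016),("nose t",258,92,.016),("nose b",260,215,.016),("fin top",188,97,.064),("fin bot",186,185,.064)]:
    print(n,g(u,v,z,380,160,3))
print("axles")
for n,u,v,z in [("A fl",357,254,.012),("A top",383,241,.062),("B fl",256,369,.012),("B top",278,363,.062),("C fl",161,395,.012),("C top",180,388,.062),("blue",374,384,.012),("purp",291,499,.012)]:
    print(n,g(u,v,z,380,160,3))
print("mat")
for u,v in [(65,110),(372,85),(384,450),(65,474)]: print(g(u,v,.004,110,190,5))
```

```text
hatch
tl [0.793  0.2328 0.094 ]
tr [ 0.8019 -0.1665  0.094 ]
bl [0.4205 0.2241 0.094 ]
br [ 0.4314 -0.1764  0.094 ]
brdgL bot [0.4254 0.0707 0.094 ]
brdgR bot [0.4255 0.0531 0.094 ]
brdgL top [0.7927 0.0795 0.094 ]
brdgR top [0.7928 0.0637 0.094 ]
hO L [ 0.4931 -0.0248  0.127 ]
hO R [ 0.4934 -0.0857  0.127 ]
hI L [0.5255 0.1759 0.127 ]
hI R [0.527  0.1131 0.127 ]
innerdoor edge L [0.4646 0.2152 0.091 ]
innerdoor edge R [0.4666 0.0733 0.091 ]
outerdoor edge L [0.4304 0.0524 0.091 ]
outdoor R [ 0.4373 -0.1658  0.091 ]
outdoor far [ 0.6121 -0.0518  0.091 ]
inner door far [0.6448 0.149  0.091 ]
tray
tail L top [ 0.6647 -0.2365  0.06  ]
tail Lbot [ 0.5012 -0.2268  0.06  ]
tail inner top [ 0.6539 -0.2221  0.06  ]
tail in bot [ 0.4972 -0.2121  0.06  ]
body tl [ 0.6464 -0.2534  0.016 ]
body bl [ 0.5209 -0.2442  0.016 ]
nose t [ 0.6303 -0.394   0.016 ]
nose b [ 0.5276 -0.3902  0.016 ]
fin top [ 0.6107 -0.3239  0.064 ]
fin bot [ 0.5402 -0.3194  0.064 ]
axles
A fl [ 0.4971 -0.4673  0.012 ]
A top [ 0.4977 -0.4685  0.062 ]
B fl [ 0.4044 -0.3817  0.012 ]
B top [ 0.4037 -0.3831  0.062 ]
C fl [ 0.3835 -0.3062  0.012 ]
C top [ 0.3844 -0.3087  0.062 ]
blue [ 0.3932 -0.4738  0.012 ]
purp [ 0.3039 -0.4035  0.012 ]
mat
[0.5743 0.4455 0.004 ]
[0.588  0.2959 0.004 ]
[0.4083 0.2786 0.004 ]
[0.3959 0.4294 0.004 ]
```

Candidates for the axles in the top image are white at (500,244), (466,283) and (434,292), blue at (504,288) and purple at (477,327). Crop b1 shows three bare-metal white axles, which I will take. I will leave the blue and purple look-alikes. The inner door is ajar by about 38 mm. The tray lies with its tail towards the hatch.

First I shut the inner door.

```bash
cat >> h.py <<'E'
HY=0.025; HO=np.array([.518,.057])
def H(x,y,z=None):
    c,s=np.cos(HY),np.sin(HY); p=HO+np.array([c*x-s*y,s*x+c*y])
    return p if z is None else np.array([*p,z])
def inH(p):
    c,s=np.cos(HY),np.sin(HY); v=np.array(p[:2])-HO; return np.array([c*v[0]+s*v[1],-s*v[0]+c*v[1]])
def st(m=""):
    print(m,"t %.1f"%robot.read_t(),"tcp",robot.read_tool_pos().round(4),"F",np.array(robot.read_contact_force()).round(1),"w %.4f"%robot.read_gripper_width())
def snap(n,name=None):
    d=robot.get_image(n)
    if name: cv2.imwrite(f"pics/{name}.png",d["img"][:,:,::-1])
    np.savez(f"last_{n}.npz",**{k:np.array(v) for k,v in d.items()})
    return d
def push(p0,p1,q=None,n=5,v=.03,fmax=12):
    p0=np.array(p0);p1=np.array(p1)
    for i in range(1,n+1):
        robot.line_to(p0+(p1-p0)*i/n,q,velocity=v)
        F=np.array(robot.read_contact_force())
        if np.hypot(F[0],F[1])>fmax: print("stop",i,F.round(1)); return i
E
python3 - <<'E'
from h import *
hx=0.0104;hy=.088;q=Q(HY)
print([robot.ik(H(*a),Q(y)) is not None for a,y in [((hx,hy,.2),HY),((-.03,hy,.1),HY),((.155,-.112,.1),HY),((.155,hy,.1),HY)]])
robot.goto(H(hx,hy,.22),q)
robot.line_to(H(hx,hy,.099),velocity=.2); st("down")
robot.gripper_close(20); st("grip")
p=robot.read_tool_pos(); 
a=inH(p); robot.line_to(H(-.022,hy,.099),velocity=.08); st("near")
push(H(-.022,hy,.099),H(-.032,hy,.099),n=5,v=.02,fmax=10); st("shut"); print(inH(robot.read_tool_pos()))
robot.open_gripper(); st("op")
robot.line_to(H(-.028,hy,.2),velocity=.25); st()
E
```

```text
[True, True, True, True]
down t 3.7 tcp [0.5268 0.1456 0.0999] F [-0.8  0.7 -0.6] w 0.0917
grip t 5.2 tcp [0.5262 0.1452 0.099 ] F [0.2 0.1 0.5] w 0.0005
near t 5.7 tcp [0.4941 0.1443 0.0992] F [ 0.2  0.3 -0.1] w 0.0004
shut t 7.0 tcp [0.4837 0.1441 0.099 ] F [-0.5  0.8  0.9] w 0.0004
[-0.03211976  0.08798009]
op t 8.4 tcp [0.4838 0.1442 0.099 ] F [ 0.4 -0.1  0.4] w 0.0916
 t 9.0 tcp [0.488  0.1441 0.2004] F [-0.8 -0.7 -1.1] w 0.0918
```

Run:
```python
from h import *
snap("side","c_side");d=snap("top","c_top");snap("wrist","c_wr")
crop(d["img"],195,100,390,280,4,"c_topc")
```

```text
(no output)
```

View pics/c_side.png

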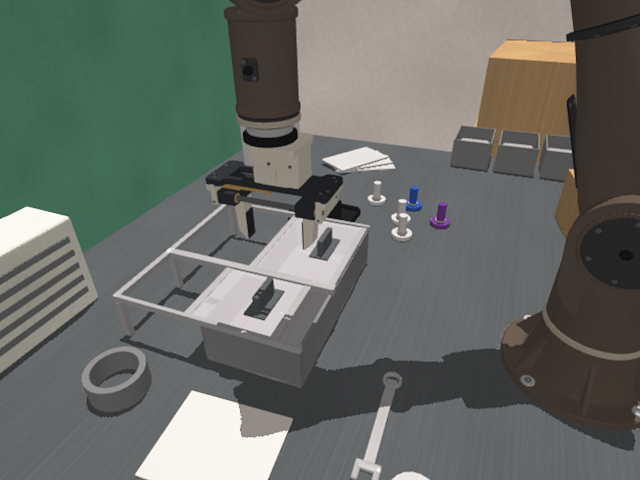

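View pics/c_wr.png

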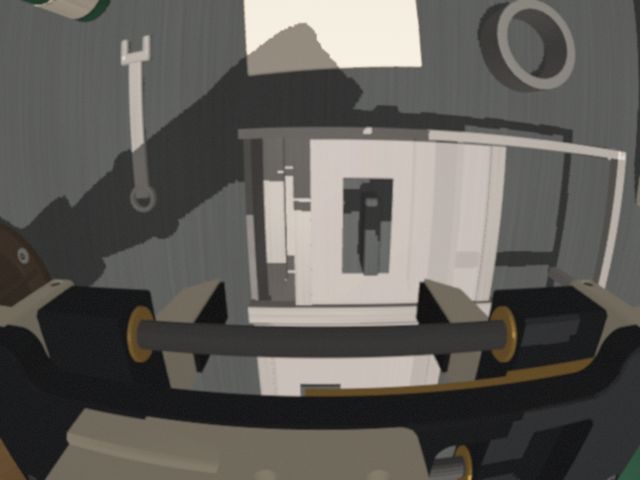

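Run:
```python
from h import *
ds=np.load("last_side.npz");dt=np.load("last_top.npz");dw=np.load("last_wrist.npz");t0=np.load("top0.npz")
print("tcp px side",w2px(ds,[.488,.1441,.2004]),"top",w2px(dt,[.488,.1441,.2004]),"wrist",wr2px(dw,[.488,.1441,.2004]))
print("handle in side predicted",w2px(ds,[.5262,.1445,.127]),"wrist",wr2px(dw,[.5262,.1445,.127]))
print("from wrist:",wrpx2w(dw,371,232,.127),wrpx2w(dw,372,200,.127))
print("side handle",px2w(ds,264,284,.127), px2w(ds,325,232,.127))
for k in [t0,dt]: print(k["T"].round(4).tolist())
print(dw["T"].round(3).tolist(), robot.read_tool_rot())
# mat corners wrist
for u,v in [(249,75),(421,66)]: print(wrpx2w(dw,u,v,.004))
for u,v in [(196,397),(291,441)]: print("side mat",px2w(ds,u,v,.004))
```

```text
tcp px side [278.47341395 255.21056629] top [227.56963817 229.19648609] wrist [323.98608223 276.37817842]
handle in side predicted [261.37403927 285.78169749] wrist [375.60391302 239.35031439]
from wrist: [0.52244726 0.14996844 0.127     ] [0.52181763 0.17356051 0.127     ]
side handle [0.52436656 0.13840964 0.127     ] [ 0.49068936 -0.06146991  0.127     ]
[[0.0064, 0.9815, -0.1913, 0.2879], [-1.0, 0.0063, -0.0009, -0.0488], [0.0004, 0.1913, 0.9815, 1.0968], [0.0, 0.0, 0.0, 1.0]]
[[0.0064, 0.9815, -0.1913, 0.2879], [-1.0, 0.0063, -0.0009, -0.0488], [0.0004, 0.1913, 0.9815, 1.0968], [0.0, 0.0, 0.0, 1.0]]
[[1.0, -0.024, -0.006, 0.485], [0.025, 0.959, 0.282, 0.219], [-0.001, -0.282, 0.959, 0.386], [0.0, 0.0, 0.0, 1.0]] [ 9.99920415e-01  1.25715521e-02 -1.00748478e-03  3.23034512e-04]
[0.40909448 0.28058169 0.004     ]
[0.58541774 0.2967319  0.004     ]
side mat [0.56922729 0.30708331 0.004     ]
side mat [0.39198734 0.31843125 0.004     ]
```

View pics/c_topc.png

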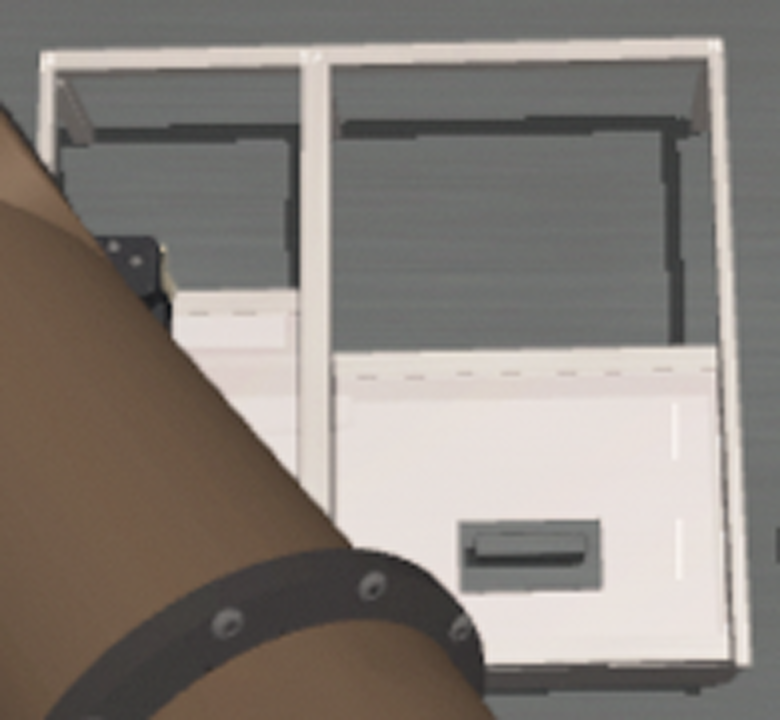

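View pics/c_top.png

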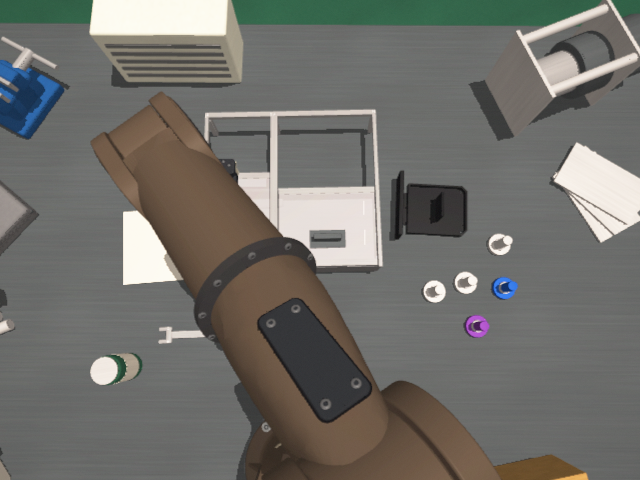

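Run:
```python
from h import *
dw=np.load("last_wrist.npz");ds=np.load("last_side.npz")
im=dw["img"].copy();im2=ds["img"].copy()
crop(im,230,110,530,400,2.6,"d_w0");crop(im2,150,170,400,360,3,"d_s0")
```

```text
(no output)
```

View pics/d_w0.png

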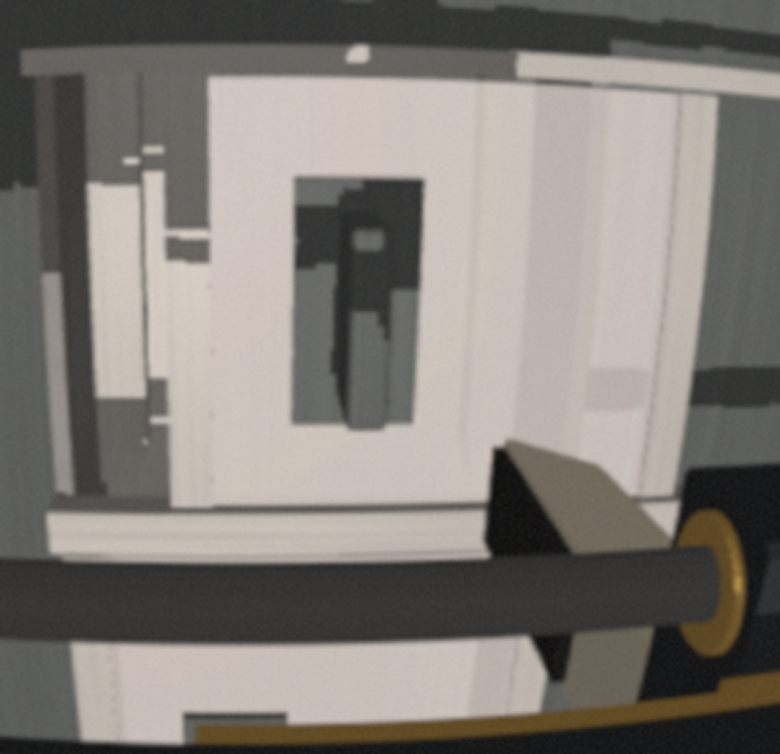

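View pics/d_s0.png

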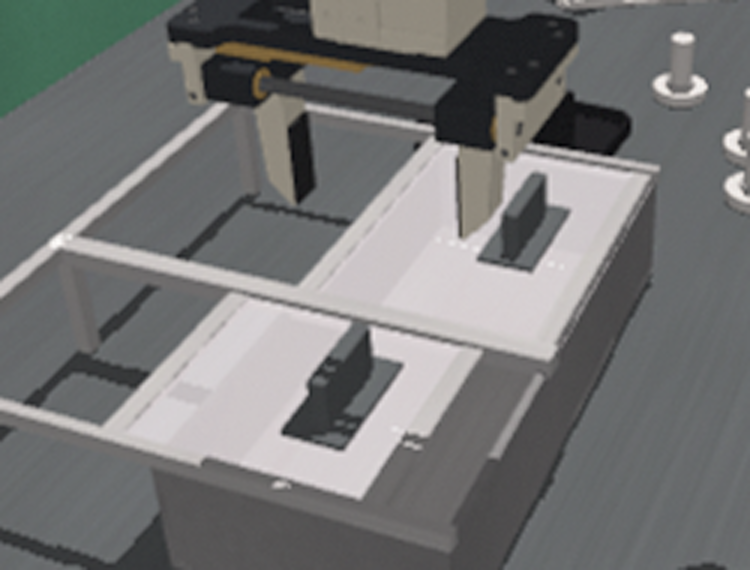

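Run:
```python
from h import *
dw=np.load("last_wrist.npz");ds=np.load("last_side.npz")
c=np.array([.488,.1441,.2004]);x=np.array([np.cos(.025),np.sin(.025),0]);y=np.array([-x[1],x[0],0])
for s in(-1,1):
  for k in(-1,0,1):
    p=c+x*s*.0458+y*k*.0095; print(s,k,wr2px(dw,p).round(0),w2px(ds,p).round(0))
for z in(.091,.127):
  for k in(-1,1):
    p=np.array([.5255,.1445,z])+y*k*.03; print("handle",z,k,wr2px(dw,p).round(0),w2px(ds,p).round(0))
```

```text
-1 -1 [242. 292.] [307. 258.]
-1 0 [240. 276.] [305. 261.]
-1 1 [239. 259.] [302. 264.]
1 -1 [406. 292.] [256. 247.]
1 0 [408. 276.] [253. 250.]
1 1 [409. 259.] [251. 253.]
handle 0.091 -1 [367. 261.] [271. 292.]
handle 0.091 1 [370. 191.] [255. 313.]
handle 0.127 -1 [373. 277.] [270. 276.]
handle 0.127 1 [376. 199.] [253. 296.]
```

Run:
```python
from h import *
robot.gripper_close(20); st()
ds=snap("side");dw=snap("wrist"); p=robot.read_tool_pos(); print(w2px(ds,p),wr2px(dw,p),robot.read_tool_rot(),robot.read_joints())
print([w2px(ds,p+[0,0,h]).round(0) for h in(.01,.02,.03,.04)],[wr2px(dw,p+[0,0,h]).round(0) for h in(.01,.02,.03,.04)])
crop(ds["img"],180,150,400,320,3.6,"e_s");crop(dw["img"],170,180,480,400,2.5,"e_w")
```

```text
t 10.6 tcp [0.4878 0.1443 0.2   ] F [ 0.6 -0.1  0.1] w 0.0005
[278.54307456 255.49111066] [322.37886822 275.99593016] [9.99921669e-01 1.25161709e-02 2.04390301e-05 7.31260361e-07] [ 0.25390285  0.36306672 -0.83866107  1.79844731  0.29896483  1.11265855
 -0.66158329]
[array([278., 250.]), array([278., 245.]), array([277., 240.]), array([277., 234.])] [array([322., 283.]), array([323., 291.]), array([323., 300.]), array([323., 309.])]
```

View pics/e_s.png

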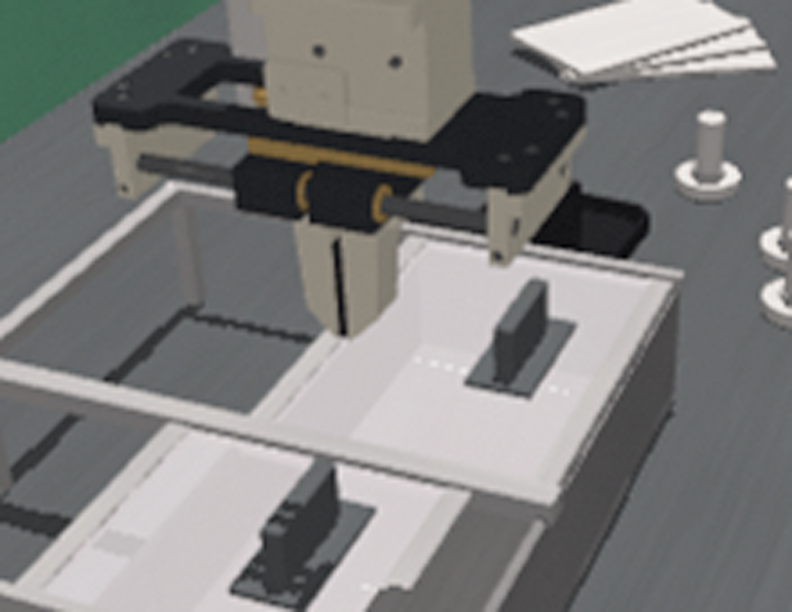

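View pics/e_w.png

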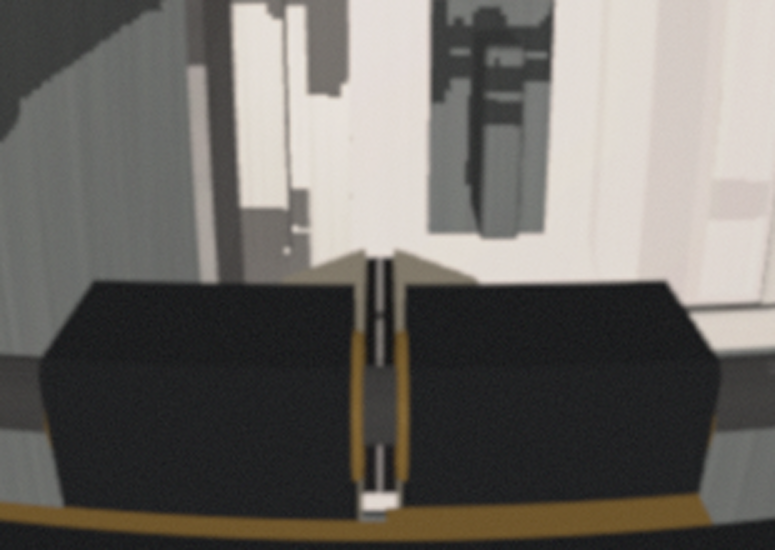

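Run:
```python
from h import *
q=Q(HY)
robot.line_to(H(0,.008,.2),q,velocity=.25)
robot.line_to(H(0,.008,.105),velocity=.2); robot.pause(.2); st()
z=.105
while z>.055:
    z-=.002; robot.line_to(H(0,.008,z),velocity=.02)
    F=np.array(robot.read_contact_force())
    if abs(F[2])>6: break
st("z=%.4f"%z)
robot.line_to(H(0,.008,.2),velocity=.25)
```

```text
t 12.0 tcp [0.5187 0.0654 0.1063] F [ 0.4  0.1 -0.2] w 0.0004
z=0.0630 t 17.3 tcp [0.518  0.0651 0.0647] F [-7.7 -3.1 25.1] w 0.0008
```

The fingertips reach only to about 29 mm short of the reported TCP. Two cameras show it, and touching the bridge (known 94 mm high) confirmed it. I correct for it from here on.

```bash
cat >> h.py <<'E'
OFF=.029
def HT(x,y,zt): return H(x,y,zt-OFF)
def WT(x,y,zt): return np.array([x,y,zt-OFF])
E
python3 - <<'E'
from h import *
hx=0.0104;hy=.088;q=Q(HY)
robot.goto(HT(hx,hy,.19),q); robot.open_gripper()
robot.line_to(HT(hx,hy,.099),velocity=.2); st("down")
robot.gripper_close(20); st("grip")
w=robot.read_gripper_width()
if w>.008:
    robot.line_to(HT(-.020,hy,.099),velocity=.06); st("near")
    push(HT(-.020,hy,.099),HT(-.034,hy,.099),n=7,v=.02,fmax=9); st("shut"); print(inH(robot.read_tool_pos()))
E
```

```text
down t 20.5 tcp [0.5265 0.1457 0.0706] F [ 0.  -0.6  0.1] w 0.0916
grip t 21.7 tcp [0.5258 0.1452 0.0699] F [-2. -0.  2.] w 0.0119
near t 22.4 tcp [0.4948 0.1443 0.0699] F [-2.9 -0.8 -0.5] w 0.0116
stop 7 [ 15.8   1.8 -22.1]
shut t 24.1 tcp [0.4853 0.1442 0.07  ] F [ 15.8   1.8 -22.1] w 0.0124
[-0.03053893  0.08799374]
```

Run:
```python
from h import *
robot.line_to(HT(-.031,.088,.099),velocity=.03); st()
robot.open_gripper(); robot.line_to(HT(-.031,.088,.19),velocity=.25)
q=Q(HY)
robot.goto(HT(-.029,-.112,.19),q); d=snap("side","f_side"); crop(d["img"],100,200,400,400,2.6,"f_s"); 
d=snap("top","f_top");crop(d["img"],195,100,390,280,4,"f_topc")
```

```text
t 24.4 tcp [0.4851 0.1442 0.07  ] F [ 4.6  0.5 -9.5] w 0.0122
```

View pics/f_s.png

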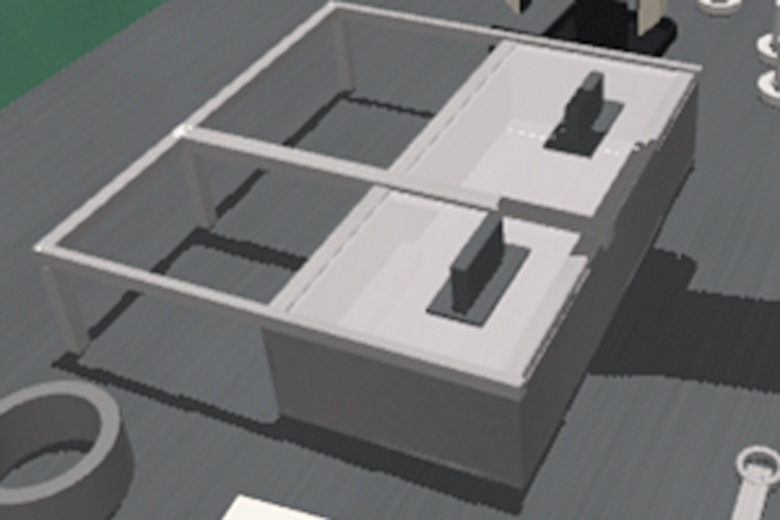

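View pics/f_topc.png

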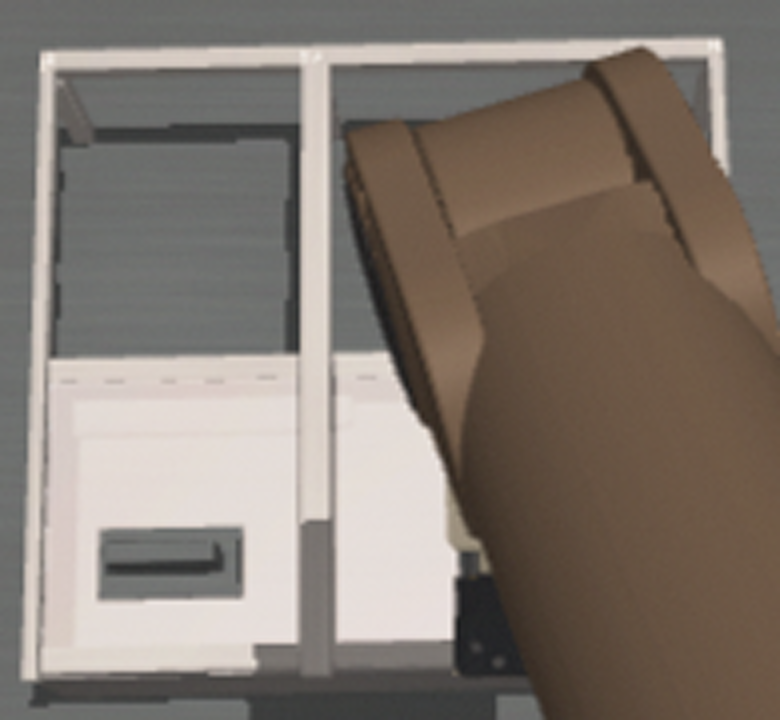

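The inner door is now shut: its far edge is at crop row ~358, in line with the outer door's, and there is no gap at the near edge. Next I open the outer door.

Run:
```python
from h import *
hy=-.112
robot.line_to(HT(-.029,hy,.099),velocity=.2); st("down")
robot.gripper_close(30); st("grip")
if robot.read_gripper_width()>.008:
    robot.line_to(HT(.140,hy,.099),velocity=.1); st("near")
    push(HT(.140,hy,.099),HT(.156,hy,.099),n=8,v=.03,fmax=9); st("open"); print(inH(robot.read_tool_pos()))
    robot.open_gripper(); st(); robot.line_to(HT(.150,hy,.22),velocity=.25)
    robot.goto(WT(.43,-.30,.26),Q(-1.63))
    d=snap("top","g_top");crop(d["img"],195,100,390,280,4,"g_topc"); crop(d["img"],385,165,545,345,4,"g_tray");snap("wrist","g_w");d=snap("side");crop(d["img"],100,150,450,400,2.2,"g_s")
```

```text
down t 27.7 tcp [ 0.4923 -0.0547  0.0706] F [0.1 0.3 0.8] w 0.0917
grip t 28.9 tcp [ 0.4916 -0.0557  0.0699] F [-1.3  0.9  1.1] w 0.0117
near t 30.8 tcp [ 0.6612 -0.0511  0.07  ] F [ 2.   3.8 -1.1] w 0.0117
stop 7 [-11.6   4.4   9.2]
open t 32.5 tcp [ 0.6725 -0.0508  0.07  ] F [-11.6   4.4   9.2] w 0.0119
[ 0.15170802 -0.11162286]
 t 33.8 tcp [ 0.6748 -0.0511  0.07  ] F [-0.1 -0.5 -0.4] w 0.0916
```

View pics/g_s.png

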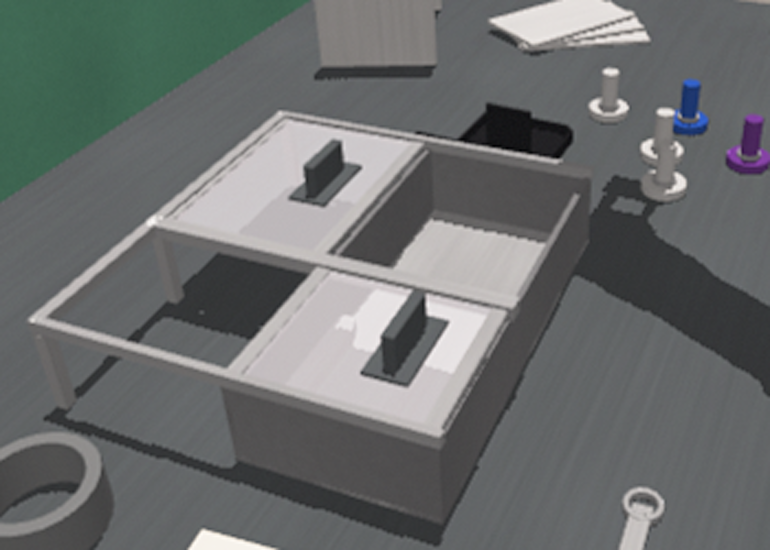

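View pics/g_top.png

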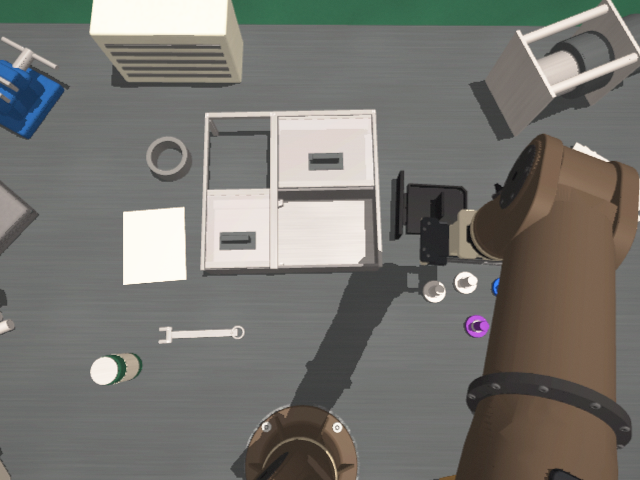

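View pics/g_w.png

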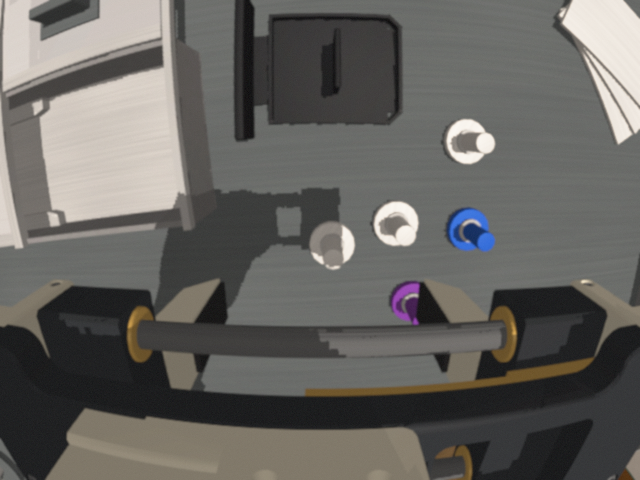

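Run:
```python
from h import *
dw=np.load("last_wrist.npz")
crop(dw["img"],225,0,425,145,4,"h_w")
for n,u,v,z in [("fin a",338,29,.064),("fin b",338,91,.064),("A",467,142,.012),("Atop",485,143,.062),("B",396,223,.012),("Btop",405,236,.062),("C",332,246,.012),("Ctop",334,262,.062)]: print(n,wrpx2w(dw,u,v,z).round(4))
```

```text
fin a [ 0.609  -0.3253  0.064 ]
fin b [ 0.5474 -0.3218  0.064 ]
A [ 0.4951 -0.4689  0.012 ]
Atop [ 0.4958 -0.4688  0.062 ]
B [ 0.4039 -0.3833  0.012 ]
Btop [ 0.4025 -0.3828  0.062 ]
C [ 0.3807 -0.3091  0.012 ]
Ctop [ 0.3791 -0.3097  0.062 ]
```

View pics/h_w.png

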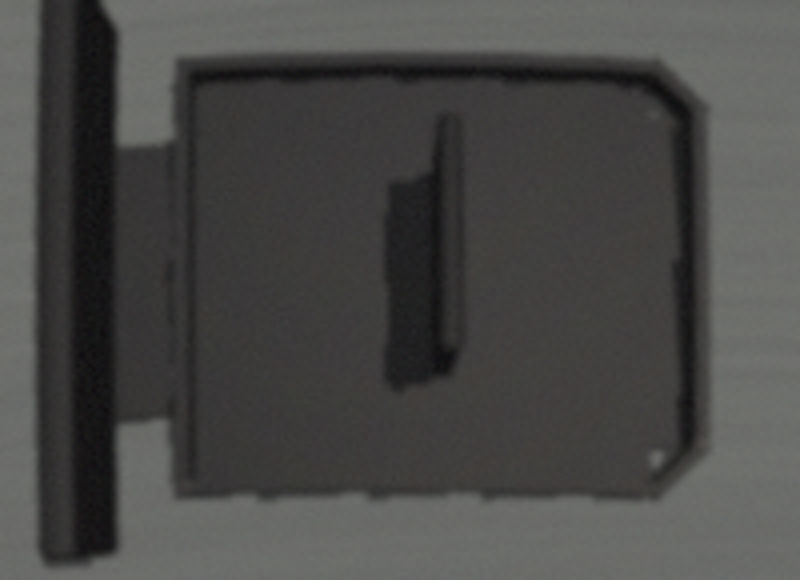

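View pics/g_tray.png

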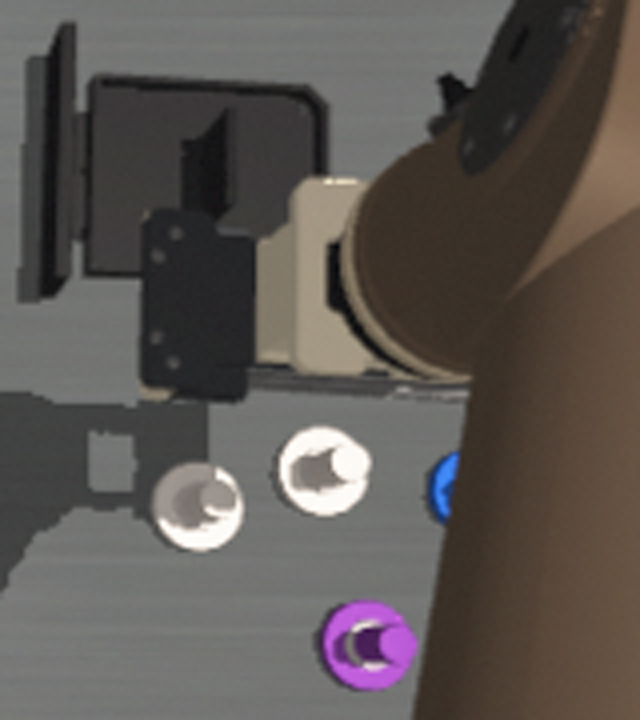

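Run:
```python
from h import *
y1=-np.pi/2-.06; c=(.578,-.323)
y2=y1+np.pi/2+.04; y3=np.pi/2+HY
print([robot.ik(WT(*p),Q(a)) for p,a in [((*c,.03),y1),((.5,-.3,.2),y2)]]); print(robot.ik(HT(0,-.092,.036),Q(y3)))
robot.goto(WT(*c,.16),Q(y1)); robot.line_to(WT(*c,.030),velocity=.2); st("down")
robot.gripper_close(50); st("grip")
if robot.read_gripper_width()>.004:
    robot.line_to(WT(*c,.22),velocity=.2); st("lift")
    print(robot.read_joints())
    snap("side","i_s");snap("wrist","i_w")
```

```text
[array([ 0.6479032 ,  0.72117188, -0.34326127,  1.63636268,  0.30385591,
        0.83710203, -1.45210119]), array([ 0.91940939,  0.47879489, -0.67337683,  1.67153016,  0.32709127,
        1.10674371,  0.13259499])]
[ 0.68784319  0.7875161  -1.07271962  1.95977316  0.87062607  0.95104482
  0.7659146 ]
down t 37.5 tcp [ 0.5788 -0.3237  0.0029] F [ 0.8 -0.6  0.1] w 0.0916
grip t 38.8 tcp [ 0.578  -0.3227  0.001 ] F [-0.7  1.3 -0.8] w 0.0054
lift t 39.9 tcp [ 0.5771 -0.3228  0.1895] F [-0.  -0.1 -4.2] w 0.0057
[ 0.67378305  0.53561972 -0.38658616  1.4571208   0.20849791  1.19194973
 -1.37229762]
```

View pics/i_s.png

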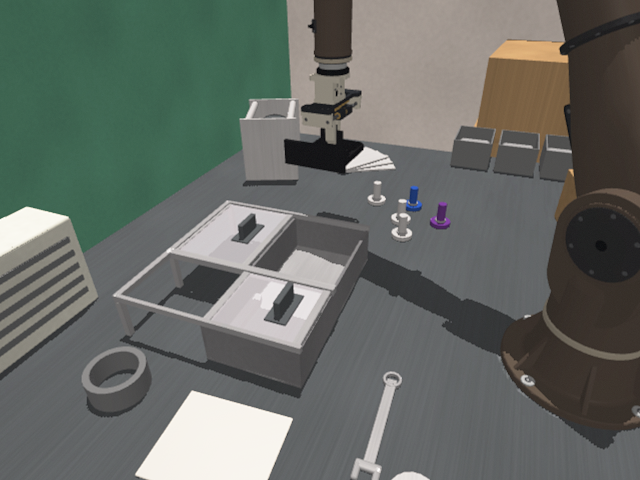

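View pics/i_w.png

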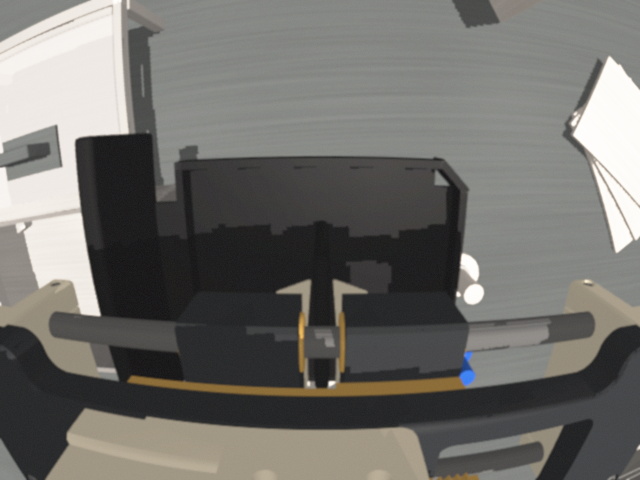

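Run:
```python
from h import *
y1=-np.pi/2-.06;y3=np.pi/2+HY
robot.line_to(WT(.50,-.30,.24),Q(y1),velocity=.25)
for f in (.33,.66,1.0):
    a=y1+(y3-y1)*f; robot.goto(WT(.50,-.28,.24),Q(a))
st("rot"); print(robot.read_joints())
robot.line_to(HT(0,-.094,.24),Q(y3),velocity=.2); robot.pause(.3); st("above")
d=snap("side","j_s");d=snap("top","j_t");d=snap("wrist","j_w")
```

```text
rot t 43.2 tcp [ 0.4999 -0.2799  0.2109] F [ 0.2 -1.  -2.8] w 0.0056
[ 1.15567089  0.58714075 -1.14027195  1.62279328  0.55087818  1.29339508
  1.51494207]
above t 44.8 tcp [ 0.5203 -0.0375  0.2109] F [-0.3  0.4 -2.7] w 0.0059
```

View pics/j_s.png

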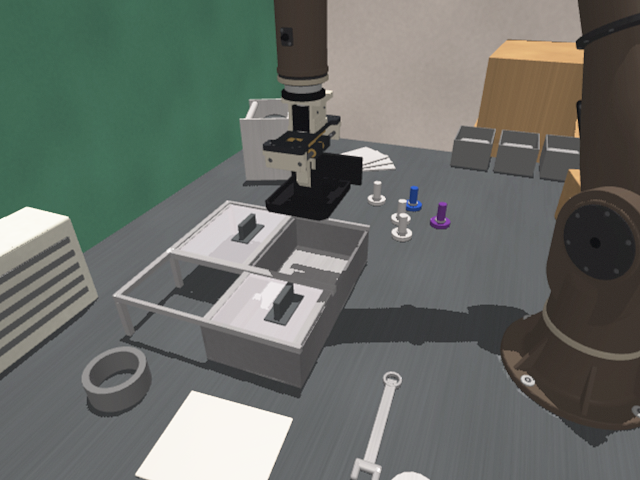

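View pics/j_w.png

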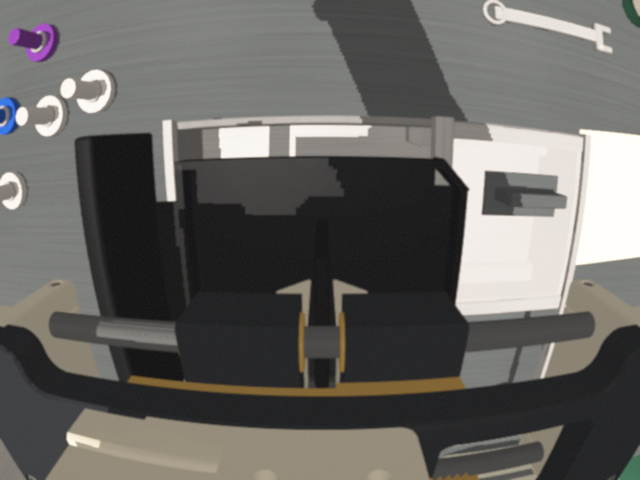

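View pics/j_t.png

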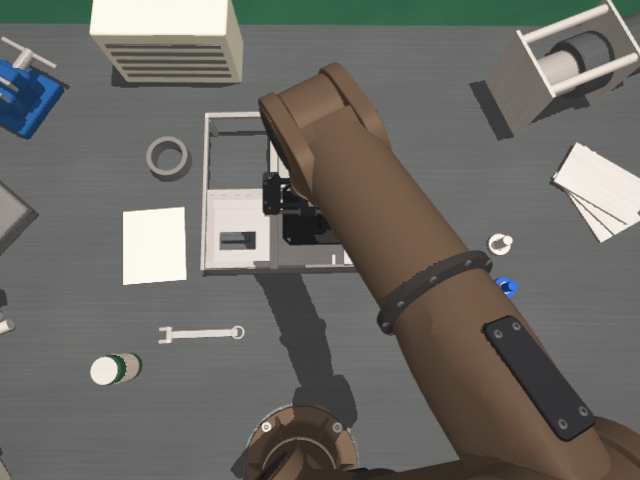

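Run:
```python
from h import *
y3=np.pi/2+HY
robot.line_to(HT(0,-.094,.14),velocity=.15); st()
F0=np.array(robot.read_contact_force())
z=.14
while z>.037:
    z-=.006; z=max(z,.036)
    robot.line_to(HT(0,-.094,z),velocity=.08)
    F=np.array(robot.read_contact_force())-F0
    if np.linalg.norm(F)>8: print("contact",z,F.round(1)); break
st();
```

```text
t 45.8 tcp [ 0.521  -0.0366  0.1118] F [ 0.3  0.9 -2.7] w 0.0056
 t 50.3 tcp [ 0.5203 -0.037   0.007 ] F [ 0.3  0.8 -2.4] w 0.0056
```

Run:
```python
from h import *
robot.line_to(HT(0,-.094,.0348),velocity=.05); st()
robot.open_gripper(); st()
robot.line_to(HT(0,-.094,.17),velocity=.25)
robot.goto(WT(.42,-.22,.24),Q(-.5))
d=snap("top","k_t"); crop(d["img"],260,100,390,280,4,"k_tc");crop(d["img"],385,165,545,345,4,"k_ax");d=snap("side");crop(d["img"],160,170,420,360,3,"k_s");snap("wrist","k_w")
```

```text
t 50.5 tcp [ 0.5206 -0.0369  0.0059] F [ 0.4  0.6 -1.4] w 0.0056
 t 51.9 tcp [ 0.5203 -0.037   0.0058] F [ 0.6 -0.4 -1. ] w 0.0918
```

View pics/k_t.png

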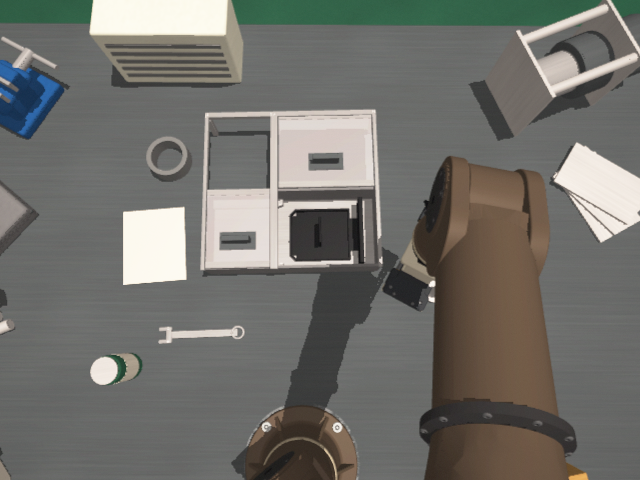

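View pics/k_tc.png

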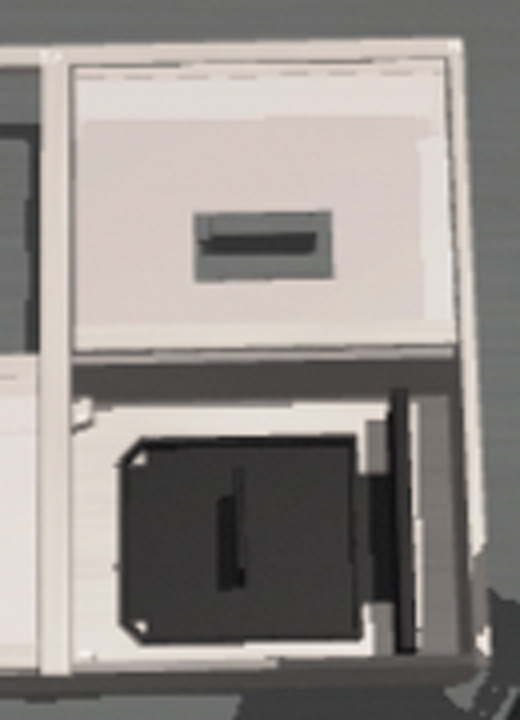

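View pics/k_s.png

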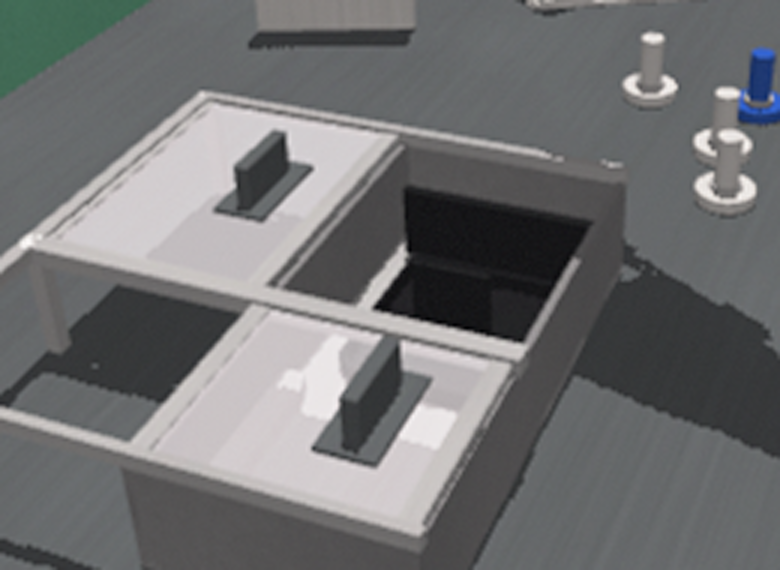

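View pics/k_w.png

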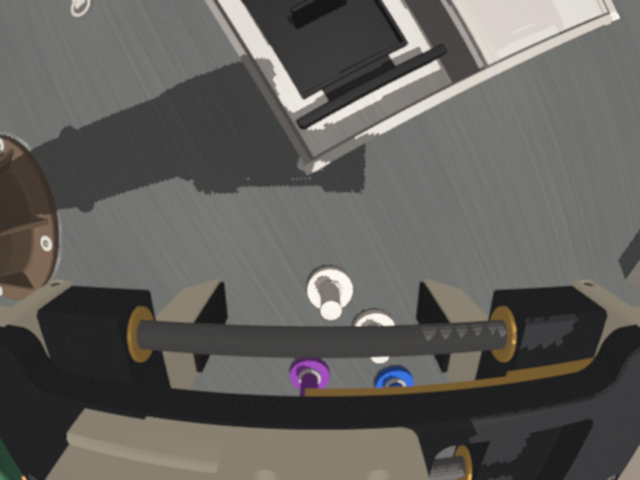

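Run:
```python
from h import *
d=np.load("last_top.npz");dw=np.load("last_wrist.npz")
for n,u,v,z in [("nose far",140,438,.021),("nose near",140,643,.021),("rear far",355,435,.021),("rear near",361,642,.021),("noseline",121,550,.021),("fin far",240,468,.069),("fin near",240,572,.069),("tail far",399,392,.065),("tail near",407,652,.065)]:
    print(n,inH(px2w(d,260+(u+.5)/4-.5,100+(v+.5)/4-.5,z)).round(4))
for n,u,v,z in [("C",330,289,.012),("Ctop",331,311,.062)]: print(n,wrpx2w(dw,u,v,z).round(4))
ds=np.load("last_side.npz")
for n,u,v,z in [("A",650,87,.012),("C",725,190,.012),("B",723,145,.012),("Atop",652,40,.062),("Ctop",728,137,.062),("Btop",727,94,.062)]: print(n,px2w(ds,160+u/3,170+v/3,z).round(4))
```

```text
nose far [ 0.0599 -0.0354]
nose near [-0.0653 -0.0346]
rear far [ 0.0593 -0.1652]
rear near [-0.0671 -0.1651]
noseline [-0.009  -0.0236]
fin far [ 0.0279 -0.0956]
fin near [-0.033  -0.0946]
tail far [ 0.0728 -0.1889]
tail near [-0.0801 -0.1883]
C [ 0.3833 -0.3074  0.012 ]
Ctop [ 0.3822 -0.3094  0.062 ]
A [ 0.4915 -0.4613  0.012 ]
C [ 0.3788 -0.3008  0.012 ]
B [ 0.3988 -0.3756  0.012 ]
Atop [ 0.4923 -0.4606  0.062 ]
Ctop [ 0.381  -0.3024  0.062 ]
Btop [ 0.4001 -0.3774  0.062 ]
```

```bash
cat >> h.py <<'E'
def pick(x,y,yaw,base=0.0,hover=.2,f=30):
    robot.goto(WT(x,y,hover),Q(yaw)); robot.line_to(WT(x,y,base+.028),velocity=.2)
    robot.gripper_close(f); w=robot.read_gripper_width(); st("pick")
    return .019<w<.026
def place(p,yaw,base,hover=.2):
    robot.goto(WT(*p,hover),Q(yaw)); robot.line_to(WT(*p,base+.028+.02),velocity=.2); robot.line_to(WT(*p,base+.0285),velocity=.05); robot.pause(.1); st("set")
    robot.open_gripper(); robot.line_to(WT(*p,hover),velocity=.25); st("done")
E
python3 - <<'E'
from h import *
th=np.radians(51)
print([robot.ik(WT(*H(x,-.061),.038),Q(y+HY)) is not None for x,y in [(.029,-th),(-.027,th)]])
ok=pick(.3818,-.308,np.radians(10))
if ok:
    robot.line_to(WT(.3818,-.308,.2),velocity=.25); st("lift")
    place(H(.028,-.061),-th+HY,.009)
    robot.goto(WT(.40,-.2,.26),Q(-.9)); d=snap("top","l_t");snap("wrist","l_w"); crop(d["img"],260,100,390,280,4,"l_tc");crop(d["img"],385,165,545,345,4,"l_ax")
E
```

```text
[True, True]
pick t 56.9 tcp [ 0.3818 -0.308  -0.0011] F [ 0.2  0.3 -1. ] w 0.0211
lift t 57.7 tcp [ 0.3808 -0.3077  0.1698] F [-1.  -0.2 -1.4] w 0.0213
set t 60.7 tcp [ 0.5474 -0.0034  0.0085] F [-0.7 -1.8 -1.6] w 0.0213
done t 62.7 tcp [ 0.5467 -0.0036  0.1698] F [-0.9  0.3 -0.7] w 0.0919
```

View pics/l_w.png

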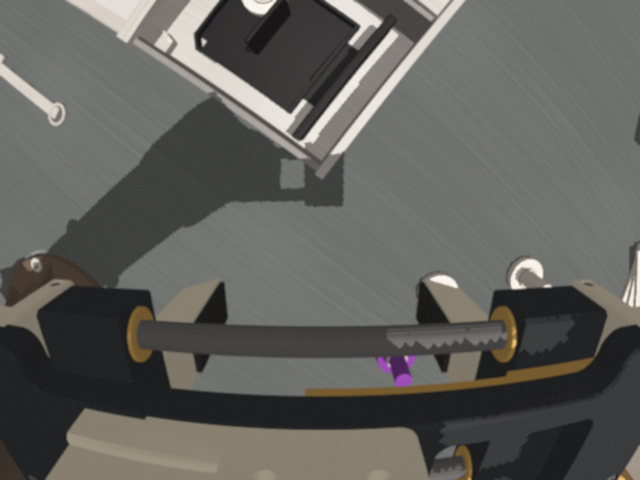

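View pics/l_t.png

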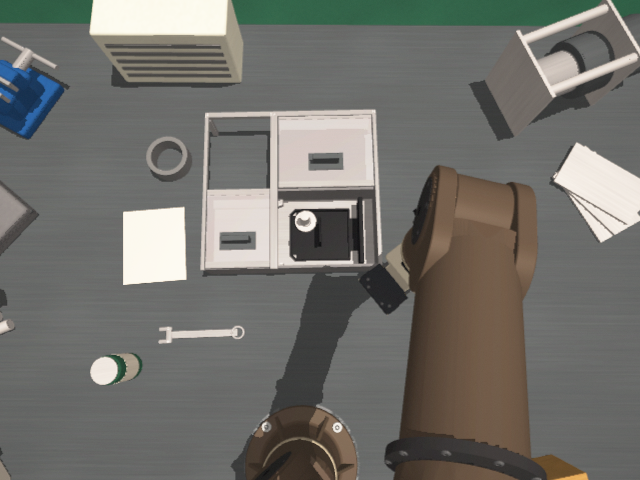

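View pics/l_tc.png

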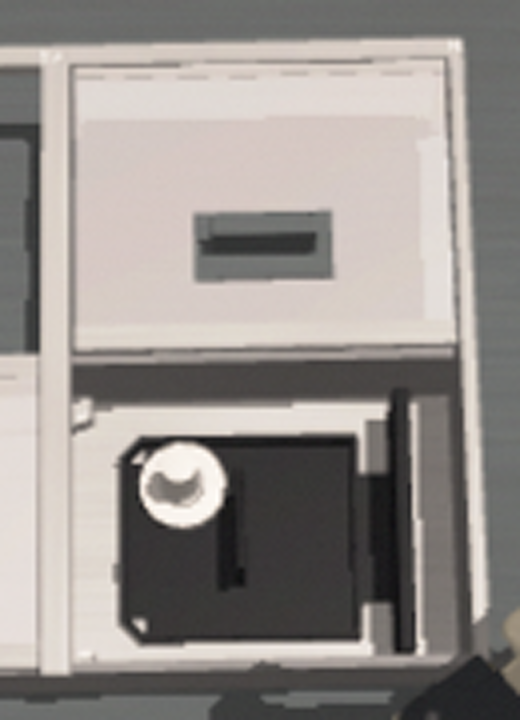

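Run:
```python
from h import *
dw=np.load("last_wrist.npz")
print([wr2px(dw,p).round(0) for p in [(.4037,-.382,.012),(.4965,-.468,.012)]])
d=np.load("last_top.npz"); print(inH(px2w(d,260+182.5/4-.5,100+484.5/4-.5,.021)))
ds=snap("side"); crop(ds["img"],340,150,480,260,5,"m_s")
for p in [(.4037,-.382,.012),(.4965,-.468,.012)]: print(5*(w2px(ds,p)-[340,150]))
```

```text
[array([438., 293.]), array([527., 277.])]
[ 0.03083697 -0.06041706]
[299.00662094 334.5504663 ]
[178.38100759 238.72662212]
```

View pics/m_s.png

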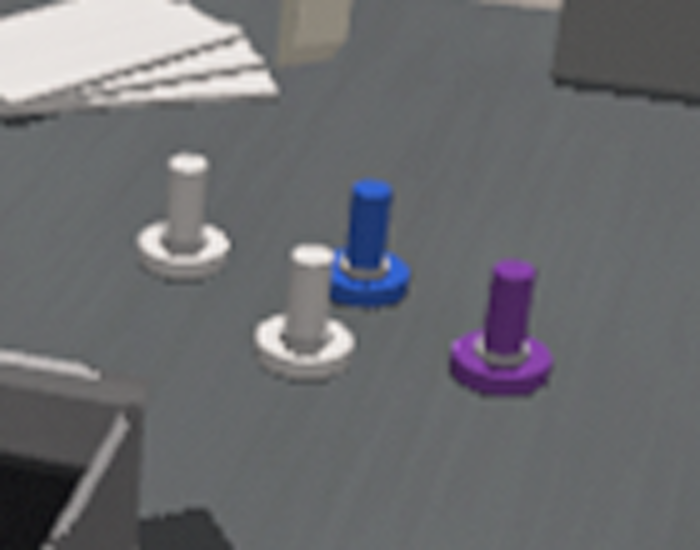

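Run:
```python
from h import *
th=np.radians(51)
ok=pick(.4037,-.382,np.radians(-140+180))
if ok:
    robot.line_to(WT(.4037,-.382,.2),velocity=.25); st("lift")
    place(H(-.027,-.061),th+HY,.009)
    ok=pick(.4962,-.468,np.radians(-60))
    if ok:
        robot.line_to(WT(.4962,-.468,.2),velocity=.25); st("lift")
        place(H(-.001,-.130),HY,.009)
robot.goto(WT(.38,-.25,.26),Q(-.9)); d=snap("top","n_t"); crop(d["img"],260,100,390,280,4,"n_tc");snap("side","n_s")
```

```text
pick t 67.5 tcp [ 0.4036 -0.382  -0.0011] F [-0.2 -0.8 -1.3] w 0.0212
lift t 68.3 tcp [ 0.4028 -0.3817  0.1697] F [-0.4 -0.8 -1.2] w 0.0213
set t 71.3 tcp [ 0.4924 -0.0046  0.0083] F [-0.  -1.1 -1.5] w 0.0213
done t 73.3 tcp [ 0.4918 -0.0051  0.17  ] F [-0.7 -0.1 -0.6] w 0.0920
pick t 77.1 tcp [ 0.4962 -0.468  -0.0011] F [-0.  -0.  -1.4] w 0.0218
lift t 77.9 tcp [ 0.4953 -0.4675  0.1693] F [-0.6 -0.5 -2.3] w 0.0217
set t 80.9 tcp [ 0.5202 -0.0729  0.0083] F [-0.8 -0.6 -1.2] w 0.0214
done t 82.9 tcp [ 0.5194 -0.0733  0.1699] F [ 0.4 -0.8 -0.6] w 0.0919
```

View pics/n_tc.png

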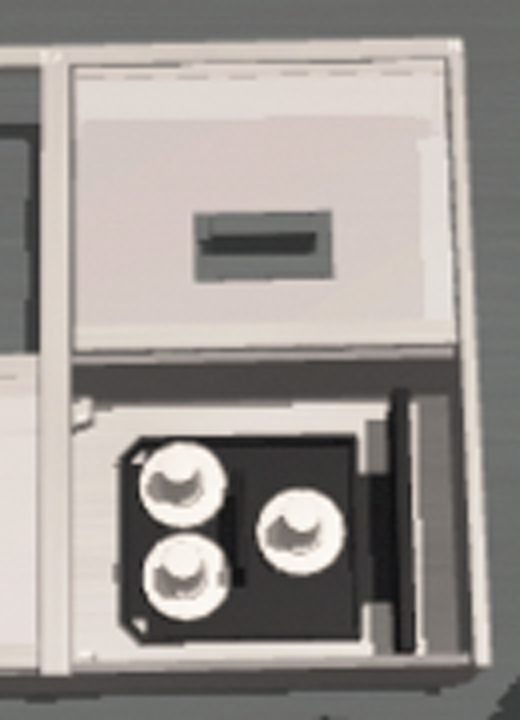

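View pics/n_s.png

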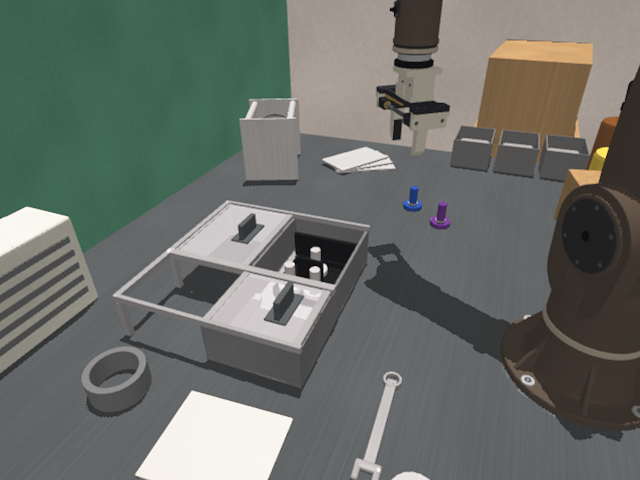

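All three axles stand in the tray at crop (183,484), (186,577) and (300,531). Now I push the tail plate with the open fingers astride, so there are two contacts and the tray stays straight.

Run:
```python
from h import *
q=Q(HY); X=-.001
print(robot.ik(HT(X,-.02,.036),q) is not None)
robot.goto(HT(X,-.2085,.2),q); robot.line_to(HT(X,-.2085,.10),velocity=.25); st()
F0=np.array(robot.read_contact_force())
for z in (.08,.06,.045,.036):
    robot.line_to(HT(X,-.2085,z),velocity=.1); F=np.array(robot.read_contact_force())-F0
    if np.linalg.norm(F)>8: print("contact",z,F); break
else:
    y=-.2085
    while y<-.022:
        y+=.008; robot.line_to(HT(X,y,.036),velocity=.06)
        F=np.array(robot.read_contact_force())-F0; print("%.4f"%y,inH(robot.read_tool_pos()).round(4),F.round(1))
        if np.hypot(*F[:2])>22: break
st()
```

```text
True
 t 85.2 tcp [ 0.5224 -0.1521  0.0721] F [0.  0.2 0.2] w 0.0919
-0.2005 [-0.0008 -0.1997] [-0.5  0.  -0.2]
-0.1925 [-0.0009 -0.1921] [ 0.7 -0.6 -0.6]
-0.1845 [-0.0009 -0.1843] [-0.  -1.3 -0.6]
-0.1765 [-0.0009 -0.1763] [ 0.3 -0.7  1. ]
-0.1685 [-0.001  -0.1682] [ 0.2 -0.3  0.5]
-0.1605 [-0.001  -0.1602] [ 0.5 -0.2 -0.7]
-0.1525 [-0.001  -0.1522] [ 0.5 -1.4  0.7]
-0.1445 [-0.001  -0.1442] [-0.8 -1.5  0.5]
-0.1365 [-0.001  -0.1362] [ 1.  -1.4  0.7]
-0.1285 [-0.001  -0.1282] [ 0.7 -0.9  0.5]
-0.1205 [-0.001  -0.1203] [-0.7 -1.2  0.8]
-0.1125 [-0.001  -0.1123] [ 0.4 -2.2 -0.1]
-0.1045 [-0.001  -0.1043] [ 1.3 -2.   1.3]
-0.0965 [-0.001  -0.0963] [ 1.2 -2.5  1. ]
-0.0885 [-0.001  -0.0883] [-0.2 -2.   1.3]
-0.0805 [-0.001  -0.0802] [ 0.3 -1.5  1.2]
-0.0725 [-0.001  -0.0723] [ 0.5 -2.8  1.8]
-0.0645 [-0.001  -0.0643] [ 0.9 -2.5  2. ]
-0.0565 [-0.001  -0.0563] [-0.9 -1.2  0.9]
-0.0485 [-0.001  -0.0483] [ 0.4 -2.5  1.2]
-0.0405 [-0.001  -0.0403] [-0.1 -1.4  1.7]
-0.0325 [-0.001  -0.0323] [ 0.6 -3.8  1.3]
-0.0245 [-0.001  -0.0263] [ 1.1 -8.7  4. ]
-0.0165 [-0.0012 -0.0267] [  2.1 -33.   13.9]
 t 93.3 tcp [0.5175 0.0303 0.0069] F [  2.1 -32.8  14.1] w 0.0921
```

Run:
```python
from h import *
X=-.001
robot.line_to(HT(X,-.060,.036),velocity=.1); robot.line_to(HT(X,-.060,.19),velocity=.25); 
robot.goto(HT(.152,-.112,.20),Q(HY)); st()
d=snap("top","o_t"); crop(d["img"],195,100,390,280,4,"o_tc");d=snap("side");crop(d["img"],100,180,400,400,2.6,"o_s");snap("wrist","o_w")
```

```text
t 95.3 tcp [ 0.6717 -0.0504  0.1687] F [-1.6  0.5 -0.7] w 0.0918
```

View pics/o_tc.png

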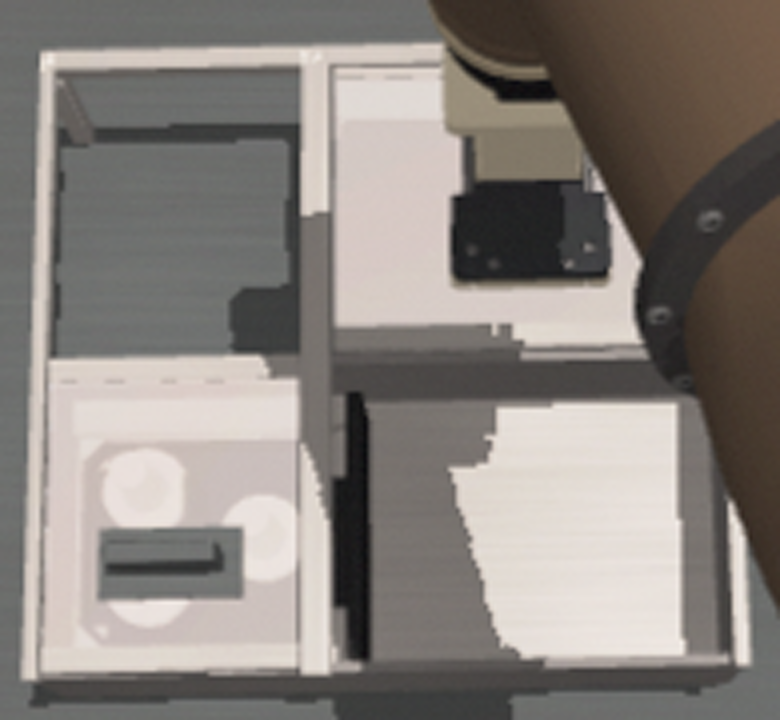

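View pics/o_s.png

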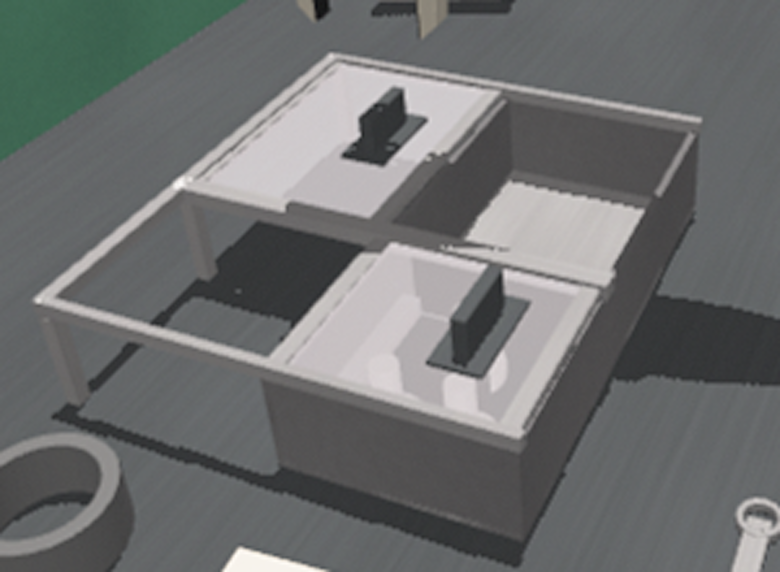

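View pics/o_w.png

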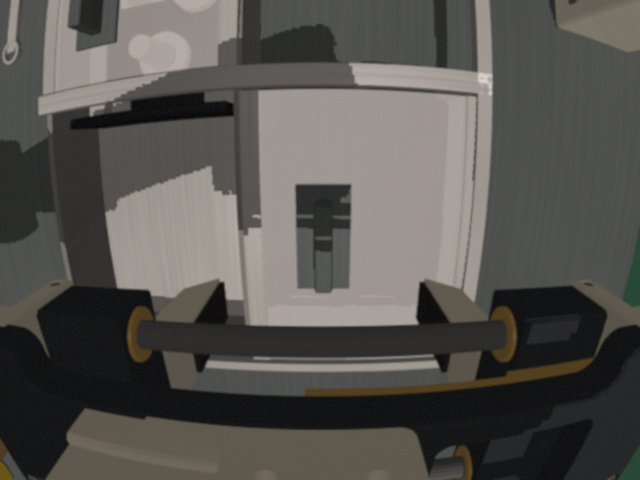

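Run:
```python
from h import *
d=np.load("last_top.npz")
for n,u,v,z in [("tail far",368,400,.065),("tail near",369,655,.065),("rail far?",330,425,.021),("fl1",144,485,.021),("fl2",265,537,.021)]:
    print(n,inH(px2w(d,195+(u+.5)/4-.5,100+(v+.5)/4-.5,z)).round(4))
hy=-.112
robot.line_to(HT(.151,hy,.099),velocity=.2); st("down")
robot.gripper_close(30); st("grip")
if robot.read_gripper_width()>.008:
    robot.line_to(HT(-.018,hy,.099),velocity=.1); st("near")
    push(HT(-.018,hy,.099),HT(-.036,hy,.099),n=9,v=.02,fmax=12); st("shut"); print(inH(robot.read_tool_pos()))
    robot.line_to(HT(-.031,hy,.099),velocity=.03)
    robot.open_gripper(); robot.line_to(HT(-.031,hy,.19),velocity=.25)
    robot.goto(HT(-.031,.088,.19),Q(HY));st()
    d=snap("top","p_t"); crop(d["img"],195,100,390,280,4,"p_tc");d=snap("side");crop(d["img"],100,180,400,400,2.6,"p_s");
```

```text
tail far [ 0.0711 -0.0196]
tail near [-0.0786 -0.0197]
rail far? [0.0688 0.0069]
fl1 [0.0335 0.1185]
fl2 [0.0002 0.0456]
down t 96.1 tcp [ 0.6723 -0.0509  0.0712] F [ 0.5  1.3 -0.1] w 0.0919
grip t 97.3 tcp [ 0.6719 -0.0511  0.07  ] F [ 0.9 -0.3 -1.1] w 0.0117
near t 99.2 tcp [ 0.5024 -0.0558  0.0699] F [-2.1 -3.2 -0.5] w 0.0117
stop 8 [ 18.9  -5.  -24.7]
shut t 101.2 tcp [ 0.4909 -0.056   0.07  ] F [ 18.9  -5.  -24.7] w 0.0117
[-0.02995425 -0.1122809 ]
 t 104.1 tcp [0.4845 0.1432 0.1601] F [ 0.2 -0.8 -0.6] w 0.0915
```

View pics/p_tc.png

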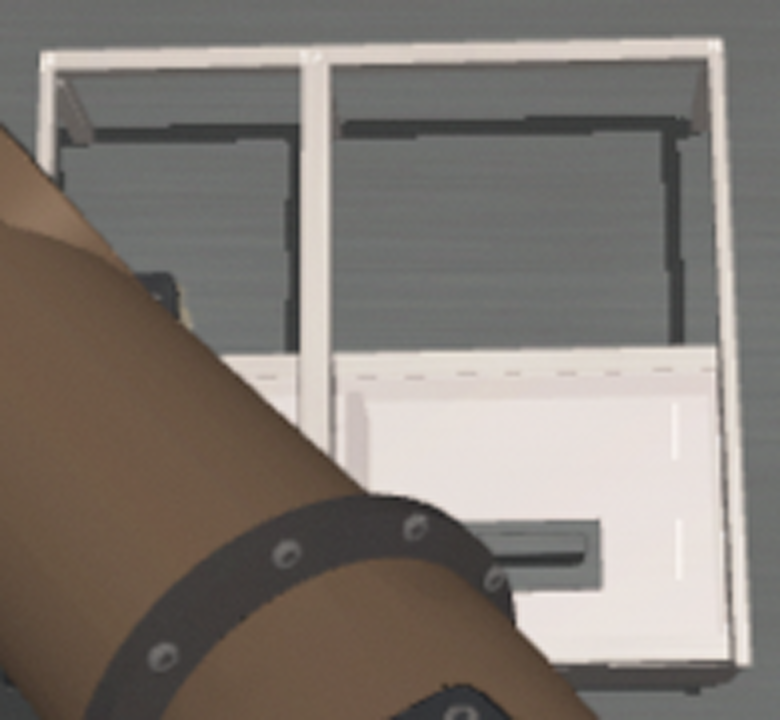

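View pics/p_s.png

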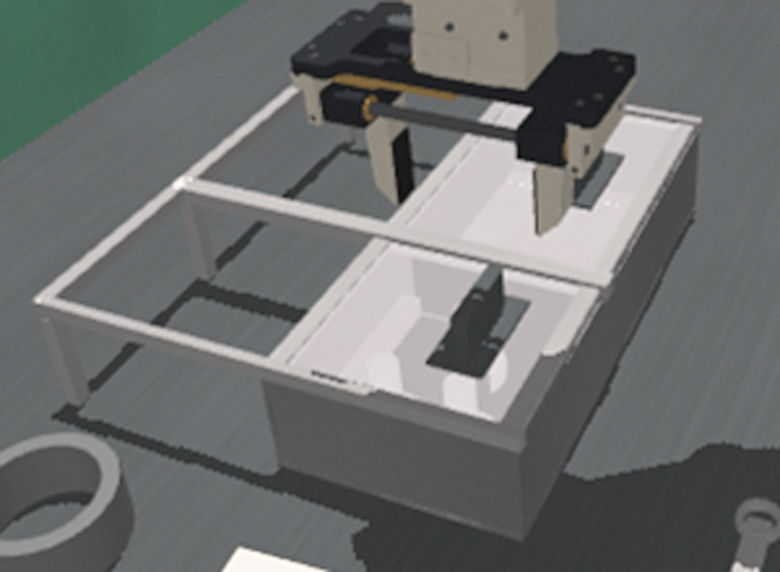

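The outer door is shut: the handle is at the stop, -30 mm, and the door edges line up. Next I open the inner door.

Run:
```python
from h import *
hy=.088
robot.line_to(HT(-.031,hy,.099),velocity=.2); st("down")
robot.gripper_close(30); st("grip")
if robot.read_gripper_width()>.008:
    robot.line_to(HT(.140,hy,.099),velocity=.1); st("near")
    push(HT(.140,hy,.099),HT(.158,hy,.099),n=9,v=.03,fmax=9); st("open"); print(inH(robot.read_tool_pos()))
    robot.open_gripper(); robot.line_to(HT(.150,hy,.20),velocity=.25)
    robot.goto(HT(-.10,-.02,.25),Q(HY)); robot.pause(.1)
    d=snap("top","q_t"); crop(d["img"],195,100,390,280,4,"q_tc");d=snap("side");crop(d["img"],100,180,400,400,2.6,"q_s");snap("wrist","q_w")
```

```text
down t 104.8 tcp [0.4852 0.1441 0.0706] F [ 0.8  0.9 -0.9] w 0.0916
grip t 106.0 tcp [0.4852 0.1443 0.07  ] F [ 2.9 -0.2 -2.1] w 0.0120
near t 107.8 tcp [0.6561 0.1489 0.0701] F [2.3 3.3 0. ] w 0.0120
stop 7 [-13.6   3.1  10.4]
open t 109.6 tcp [0.667  0.1491 0.0701] F [-13.6   3.1  10.4] w 0.0118
[0.15123822 0.08833284]
```

View pics/q_t.png

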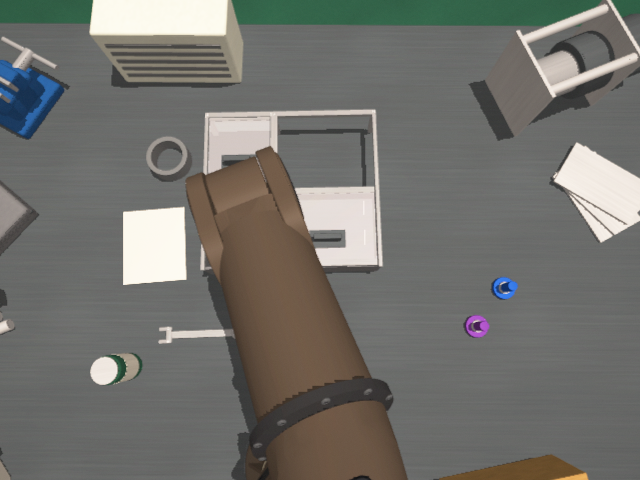

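View pics/q_s.png

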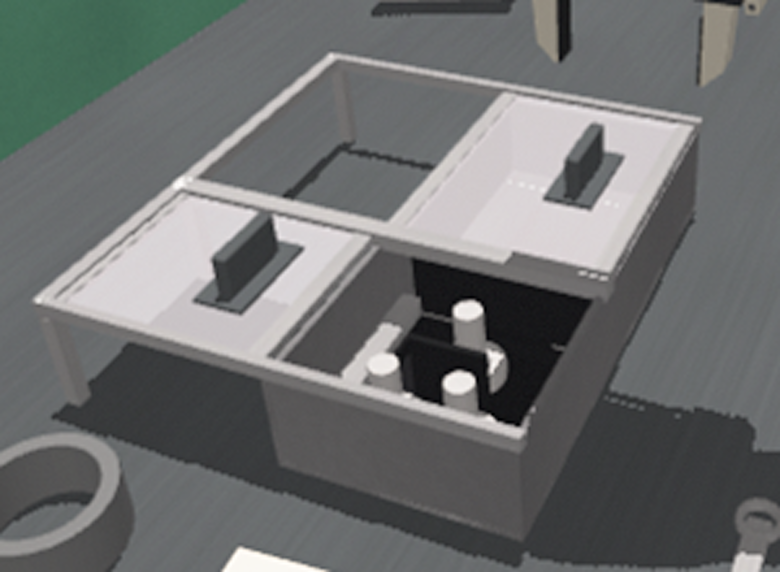

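View pics/q_w.png

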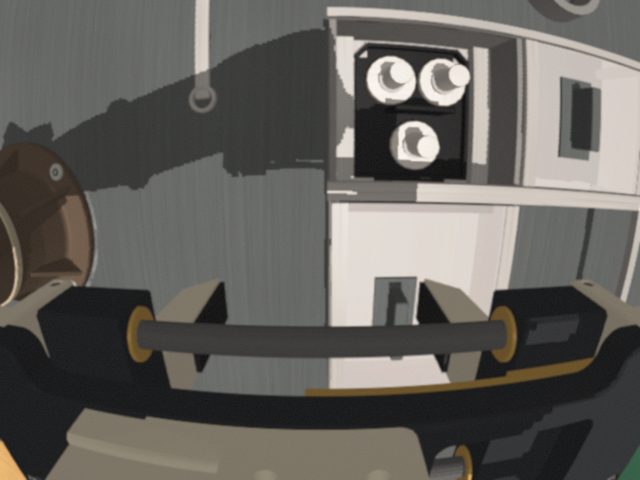

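Run:
```python
from h import *
d=np.load("last_wrist.npz"); crop(d["img"],325,0,505,210,3.5,"r_w")
for n,u,v,z in [("near top",400,73,.071),("far top",459,76,.071),("single top",426,146,.071),("near fl",390,79,.021),("far fl",443,82,.021),("single fl",414,145,.021)]: print(n,inH(wrpx2w(d,u,v,z)).round(4))
```

```text
near top [-0.0288  0.1145]
far top [0.0284 0.1166]
single top [-0.0033  0.0477]
near fl [-0.0289  0.1161]
far fl [0.0289 0.1171]
single fl [-0.0022  0.0471]
```

View pics/r_w.png

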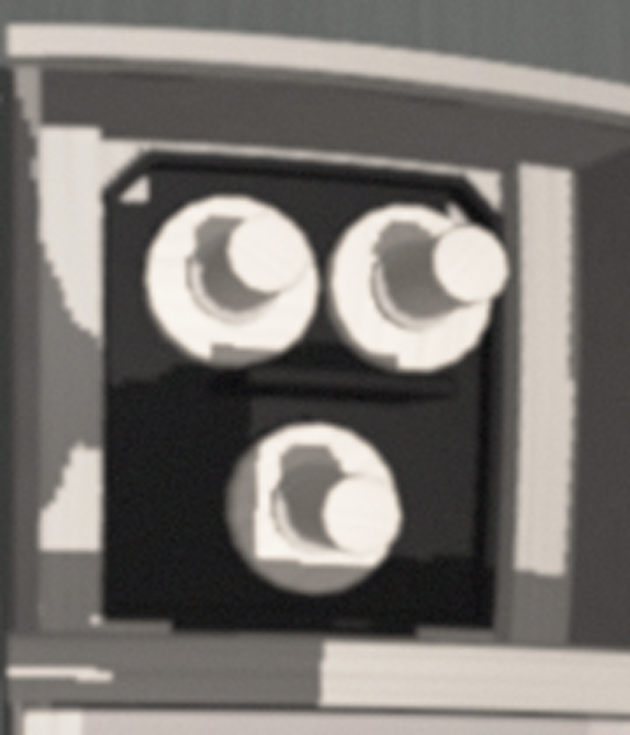

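```bash
cat >> h.py <<'E'
MC=np.array([.4916,.3624]);MY=.092
def M(x,y):
    c,s=np.cos(MY),np.sin(MY); return MC+np.array([c*x-s*y,s*x+c*y])
E
python3 - <<'E'
from h import *
th=np.radians(36)
print([robot.ik(HT(*a,.037),Q(y)) is not None for a,y in [((-.0025,.0475),HY),((-.0248,.1125),th+HY),((.0247,.114),-th+HY)]],[robot.ik(WT(*M(*m),.032),Q(MY)) is not None for m in [(45,35),(-45,-35),(45,-35)] for m in [np.array(m)/1000]])
p=H(-.0025,.0475)
ok=pick(*p,HY,base=.009,hover=.2)
if ok:
    robot.line_to(WT(*p,.22),velocity=.2); st("lift")
    place(M(.045,.035),MY,.004)
    snap("side","s_s")
E
```

```text
[True, True, True] [True, True, True]
pick t 115.4 tcp [0.5144 0.1044 0.008 ] F [ 0.8  0.4 -1.2] w 0.0213
lift t 116.5 tcp [0.5136 0.104  0.1899] F [ 0.1 -0.8 -1.8] w 0.0212
set t 119.2 tcp [0.5331 0.4013 0.0032] F [-0.   0.1 -0.7] w 0.0213
done t 121.2 tcp [0.5329 0.4005 0.1695] F [0.2 0.3 0.5] w 0.0916
```

View pics/s_s.png

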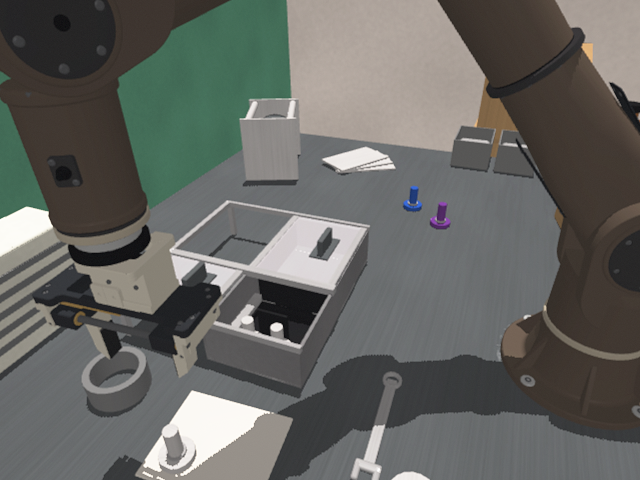

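```bash
cat >> h.py <<'E'
def pick2(gx,gy,yaw):
    robot.goto(HT(gx,gy,.2),Q(yaw)); robot.line_to(HT(gx,gy,.105),velocity=.2)
    F0=np.array(robot.read_contact_force())
    for z in (.092,.085,.075,.06,.048,.038):
        robot.line_to(HT(gx,gy,z),velocity=.08); F=np.array(robot.read_contact_force())-F0
        if np.linalg.norm(F)>6: print("contact",z,F.round(1)); return False
    robot.gripper_close(30); st("pick"); return .019<robot.read_gripper_width()<.026
E
python3 - <<'E'
from h import *
th=np.radians(36)
if pick2(-.0248,.1125,th+HY):
    robot.line_to(HT(-.0248,.1125,.22),velocity=.2); st("lift")
    place(M(-.045,-.035),MY,.004)
    robot.goto(HT(-.10,-.02,.25),Q(HY)); robot.pause(.1); snap("side","t_s"); d=snap("wrist","t_w");crop(d["img"],325,0,505,210,3.5,"t_wc")
E
```

```text
pick t 125.6 tcp [0.4904 0.1689 0.009 ] F [ 0.4  0.7 -0.9] w 0.0213
lift t 126.7 tcp [0.4898 0.1682 0.1899] F [ 0.3 -0.  -2.5] w 0.0213
set t 129.0 tcp [0.4504 0.3232 0.0037] F [ 0.7 -2.7  5.6] w 0.0215
done t 131.0 tcp [0.4497 0.3225 0.1698] F [-0.1  0.  -0.2] w 0.0918
```

View pics/t_s.png

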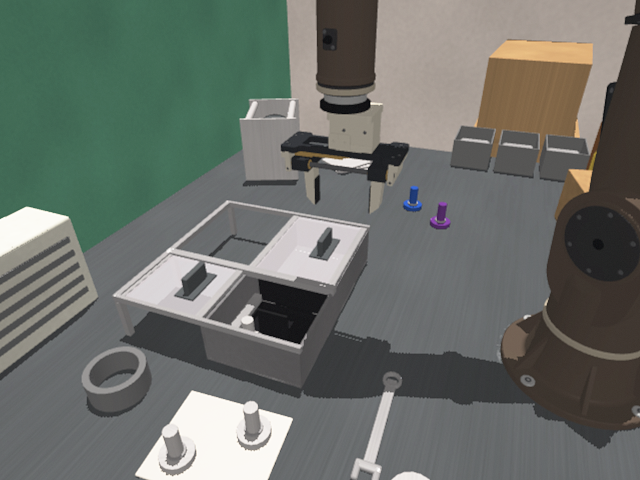

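View pics/t_wc.png

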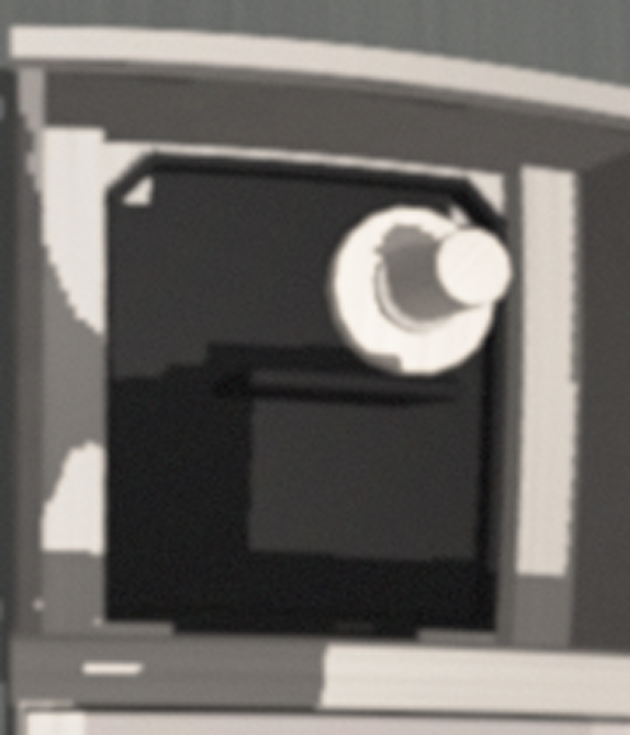

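Run:
```python
from h import *
th=np.radians(36)
if pick2(.0247,.114,-th+HY):
    robot.line_to(HT(.0247,.114,.22),velocity=.2); st("lift")
    place(M(.045,-.035),MY,.004)
    robot.goto(HT(.150,.088,.20),Q(HY)); robot.pause(.1); snap("side","u_s"); d=snap("wrist","u_w")
```

```text
pick t 136.7 tcp [0.5399 0.1715 0.009 ] F [-0.2 -1.2 -0. ] w 0.0216
lift t 137.8 tcp [0.5392 0.171  0.1898] F [ 0.4 -0.8 -2.2] w 0.0214
set t 140.0 tcp [0.5399 0.3315 0.0036] F [-0.3 -3.1  4.6] w 0.0219
done t 142.0 tcp [0.5393 0.3308 0.1696] F [-0.3 -0.2  0.3] w 0.0918
```

View pics/u_s.png

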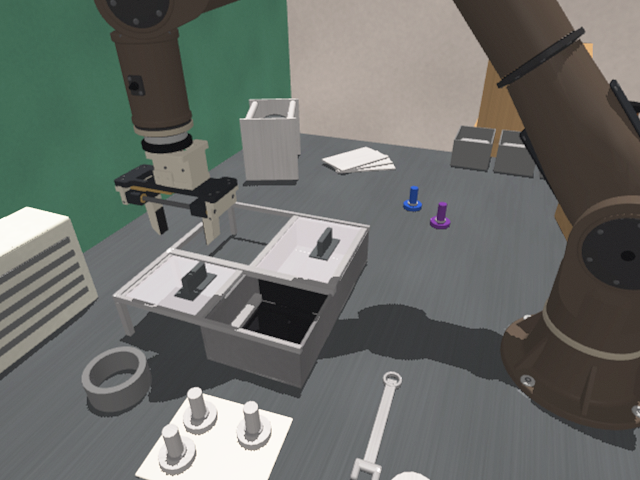

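View pics/u_w.png

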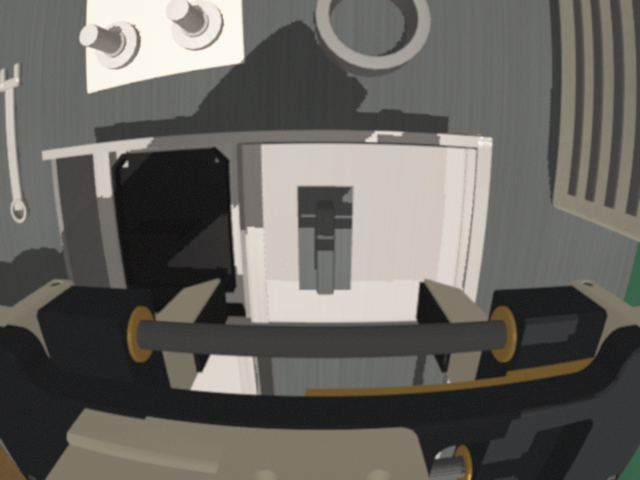

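Run:
```python
from h import *
hy=.088
robot.line_to(HT(.150,hy,.099),velocity=.2); st("down")
robot.gripper_close(30); st("grip")
if robot.read_gripper_width()>.008:
    robot.line_to(HT(-.018,hy,.099),velocity=.1); st("near")
    push(HT(-.018,hy,.099),HT(-.038,hy,.099),n=10,v=.02,fmax=12); st("shut"); print(inH(robot.read_tool_pos()))
    robot.line_to(HT(-.031,hy,.099),velocity=.03)
    robot.open_gripper(); robot.line_to(HT(-.031,hy,.20),velocity=.25)
    robot.goto(WT(.33,-.3,.28),Q(-.7)); st()
    d=snap("top","v_t"); crop(d["img"],110,100,390,310,2.8,"v_tc");d=snap("side");crop(d["img"],60,180,400,480,2,"v_s")
```

```text
down t 143.8 tcp [0.6661 0.1496 0.0711] F [0.4 0.1 0.5] w 0.0916
grip t 145.0 tcp [0.666  0.1487 0.07  ] F [ 2.2  0.5 -0.9] w 0.0120
near t 146.8 tcp [0.4975 0.1441 0.0699] F [-1.2 -2.1  0.3] w 0.0118
stop 8 [ 16.5  -2.5 -17.1]
shut t 148.8 tcp [0.4852 0.1439 0.0699] F [ 16.5  -2.5 -17.1] w 0.0115
[-0.03057462  0.08768248]
 t 152.7 tcp [ 0.3306 -0.2992  0.2509] F [-0.5  0.1 -1. ] w 0.0916
```

View pics/v_tc.png

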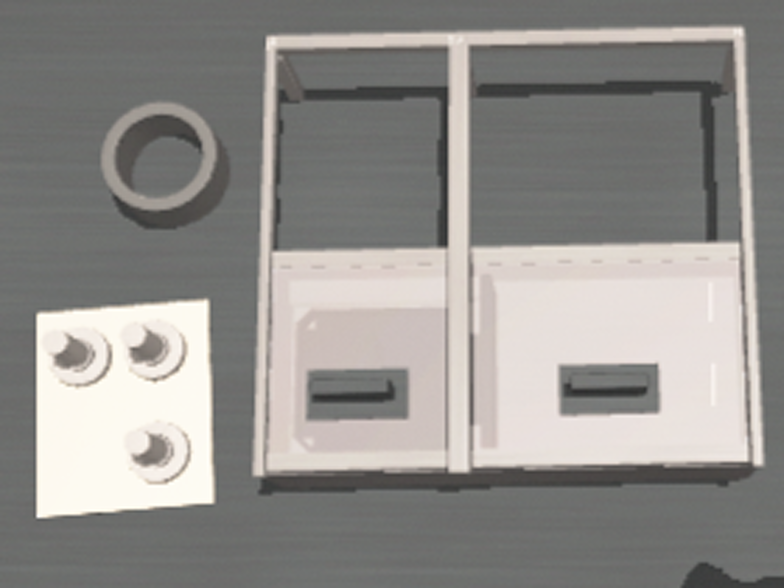

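View pics/v_s.png

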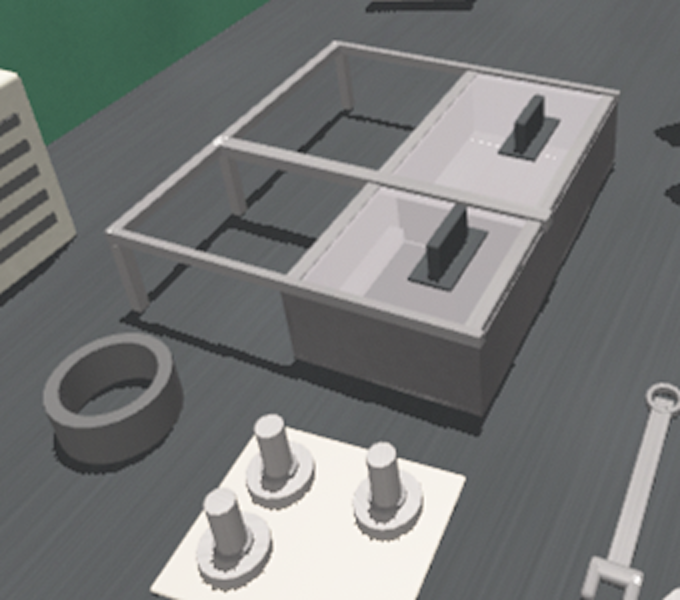

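Run:
```python
from h import *
a=np.load("top0.npz")["img"].astype(int);b=np.load("last_top.npz")["img"].astype(int)
for n,(x0,y0,x1,y1) in {"wrench":(155,320,250,348),"tape":(140,132,195,184),"outer door":(277,185,382,275),"blue":(490,275,520,302)}.items(): print(n,abs(a-b)[y0:y1,x0:x1].mean().round(2))
print(robot.sign_off()); st()
```

```text
wrench 1.71
tape 1.5
outer door 3.17
blue 68.77
the job is handed in; nothing more can be done
None
the job is handed in; nothing more can be done
```

The job is handed in at about 153 s of the 210 s allowed. All three axles present stand upright on the clean mat, both doors are shut, and the tray is in the hatch.

**What I did**
1. Shut the inner door, which was ajar by about 38 mm, and opened the outer door.
2. Turned the tray end for end and set it in the trough, nose towards the rails. Then I loaded the three white axles standing.
3. Pushed the tray in until it met a hard stop (33 N), then shut the outer door and opened the inner one to its stop.
4. Stood the axles on the mat and shut the inner door.

**Last checks**
- **Doors:** both handles came to the same shut stop, and the door edges line up in the top and side views.
- **Axles:** all three stand clear inside the mat's edges in both views.
- **Wrench and tape:** neither has moved, compared with the first top image.

**What disagreed or could not be checked**
- **Fingertips:** they are about 29 mm short of the reported TCP, so my first grasp at the inner handle closed on nothing. A touch on the bridge confirmed the offset, and I corrected for it after that.
- **Tray home:** a pixel reading put the tail plate about 3.6 mm short of the nominal position, but I trusted the hard stop. I think that pixel was the foot of the plate, not its top edge.
- **Blue look-alike:** in the final image comparison its area differed strongly, most likely because the arm was over it. In a clear side view about 10 s earlier it stood in its place.

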